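Feed heel blocks through a gated chute into a bin

ROBOT

A 6-joint arm with a two-finger parallel gripper is mounted at the origin on a cart in front of the work surface, level with it; the furniture and walls round the work are solid. World frame = base frame: x ahead of the robot, y to its left, z up, the work surface at z = 0. Lengths are in m, angles in rad, forces in N, time in s.
With the tool pointing down it reaches from about 0.35 to 0.975 m from the base axis. Payload 4.9 kg.
Tool frame: the origin (TCP) lies at the very end of the fingers, on their centre line; the grasp point (between the pads) lies 19 mm behind it (grasp_offset is the distance from the TCP to the grasp point, in m); x points along the fingers, y is the direction in which the jaws open and shut, and the axes are right-handed (so a half turn about x gives the same grasp; the last joint's range is limited). The gripper opens to 85 mm and grips with 20 to 120 N. Pads are 22 mm wide; open, the fingers measure 114 mm over their backs; the gripper's body (76 mm by 85 mm) begins 54 mm behind the grasp point. The pads swing forward as they close: fully open they stand 13 mm farther back than shut.
Start: joints at [1.159, 0.053, 1.613, -0, 1.476, -0.119], TCP at [0.18, 0.598, 0.231] pointing down, gripper open.
Joint ranges: [-3.01, 3.01], [-1.01, 2.22], [0.06, 2.58], [-1.02, 4.17], [0.09, 2.62], [-3.14, 3.14]. Speed limits (rad/s): [2.57, 2.57, 3.14, 3.14, 3.14, 3.14].

INTERFACE

Orientations are given as a rotation vector (axis times angle).
In Python, from station import get_obs, get_image, camera_model, finish_job, grasp_offset gives the robot as it stands.
- The arm moves only by the shell command python3 -m crank 'ROWS' [OPENING] [FORCE]. ROWS is JSON, a list that holds one entry, the list of rows, each a list of 4 numbers: the shift along the world's x, y, z in m, then the turn about the world's z in degrees. In form: [[[dx, dy, dz, turn], ...]]. A call has 1 to 5 rows; each row is the pose to reach, as a shift and turn from the pose commanded when the call began; what a row does not reach only later rows make up. A row lasts 1/12 s, in which the tool goes at most 41.7 mm and 7.16 degrees, less where a joint would pass 70% of its speed; a pose out of reach is approached as far as the arm can. A call with a gripper value outside its range is refused whole. OPENING is the opening, from 0 (shut) to 1 (fully open), set as the call begins (- or left out, the last holds). The fingers move at their own pace and stop on an object; FORCE is the grip in N (left out, the last holds). Time passes only in rows, so rows that repeat a pose let the fingers close. It gives the time, the measured TCP pose, the force and the opening at its end, in the units of the state.
- get_obs(): the state, without advancing time (a new reading comes with each control period).
- get_image(name): name is "scene" or "top" or "wrist"; returns (picture, depth): 420x560x3 uint8, red, green, blue; 420x560 float32, m along the optical axis (not along the pixel's ray), 0 where there is no reading.
- camera_model(name): a dict with "fx", "fy", "cx", "cy" (pixels), "k1" (the pictures are not rectified: a ray, as slopes to the right and down, at radius r is drawn at 1 + k1 r^2 times it, then the intrinsics apply), "xyz" and "attitude" of the camera in the world. Camera axes: x right, y down, z forward; pixel columns grow to the right and rows downward; lengths in m; the calibration is good to about 2 mm. A picture is of the moment at which its call begins: read the wrist's pose just before it. camera_model takes no time and is no camera call; for the wrist camera it gives the pose at the moment of the call.
- finish_job(): hands the job in, once; it reports no verdict.
The state is a dict: "t": time; "q": joint angles; "dq": joint speeds; "effort": joint torques, N m; "tool_pos": TCP position; "tool_rot": TCP orientation; "contact_force": force on the tool from outside, world axes, zero at the start; "wrist_torque": the same for the moment, N m; "opening": finger opening in m.
Only numpy, scipy, OpenCV 4.12 (cv2) and the standard library are available. Lean on these libraries where they do the work, as an engineer would, in place of code of your own. Each camera call takes 0.05 s, during which the arm holds its last target.

TASK

Load every heel block lying on the bench into the tilted chute behind its shut gate, and push the empty aluminium bin up centred and flush against the front face of the chute, under the lip. Then pull the gate's knob up, turn it fully clockwise to open the gate and push it back down, so that the blocks slide into the bin; once all of them are in the bin, pull the knob up again, turn it back to shut the gate and push it fully home. Leave the screwdriver and the awl where they lie and keep the bin upright.

Things in the scene. Friction and masses are not known exactly. Their poses are not given: they have to be found in the camera images.
- chute_foot (a point): grey steel chute, fixed to the bench. The point is the middle of the foot of its front face, at bench level. In its frame z is up, +y points back along the chute, uphill; the front face is the plane y = 0 (160 wide in x, 109 high) and the bin goes against it on the side y < 0. The chute's outside is 80 wide, closed down to the bench, 343 long
- chute_lip (a point): middle of the lip, the chute floor's low end, 12 in front of the face and 125 above the bench; axes as chute_foot. From here the polished floor rises 22 degrees (0.384 rad) towards +y, 370 long on the slope, 72 wide between walls 10 high. A block set down on it slides down until the gate or the block below stops it: the first then has its centre about 100 uphill of the lip in y, the next ones 58 apart
- gate_axis (a point): foot of the gate's vertical turning axis, at bench level; axes as chute_foot, in whose frame it lies at x = -75, y = 55. The axis carries the knob, on a column of 58 diameter beside the chute, and the gate, a steel blade 6 thick that reaches from the axis across the floor when shut (along +x) and swings downhill alongside the chute when open
- knob_grip (a point): centre of the black bar grip on top of the gate's knob, on the turning axis. Bar 56 long (its x) x 14 wide (its y) x 30 high (its z, vertical), top 228 above the bench when home, over a disc of 56 diameter. The blade points along the bar's +x. Pulling and pushing take 2 to 5 N, turning 0.05 to 0.2 N m
- gate_pull (a joint): how far the knob is pulled up, m: 0 = home (pushed down), 0.014 = fully out; it stays where it is left. A pin under the knob lets it turn only when it is out by more than about 0.009, and lets it go home only near either end of its turn
- gate_turn (a joint): turn of the knob, rad, clockwise from above: 0 = gate shut, 1.4 = gate fully open, both against stops; pushed home it keeps a play of about 0.12
- bin_center (a point): open aluminium bin, 150 (its x) x 220 (its y) x 80 high, walls 4 and floor 5 thick, polished inside, 0.75 kg, empty at the start; the point is its centre, half-way up. It stands on the bench and can be slid. Pushed flush, its +y wall lies against the chute's front face, its y parallel to the chute's, and this point is 110 in front of the face
- bin_near_rim (a point): middle of the top edge of the bin's -x long wall (4 thick, the wall nearest the robot at the start), which can be pinched from above
- heel_a_center (a point): D-shaped heel block of stacked leather, 62 long (its x, flat end at -x, rounded end at +x) x 50 wide (its y, flat parallel sides) x 45 high (its z), 0.12 kg; the point is its centre, half-way up. All the heel blocks are alike; some may be absent
- heel_b_center (a point): D-shaped heel block of stacked leather, 62 long (its x, flat end at -x, rounded end at +x) x 50 wide (its y, flat parallel sides) x 45 high (its z), 0.12 kg; the point is its centre, half-way up. All the heel blocks are alike; some may be absent
- heel_c_center (a point): D-shaped heel block of stacked leather, 62 long (its x, flat end at -x, rounded end at +x) x 50 wide (its y, flat parallel sides) x 45 high (its z), 0.12 kg; the point is its centre, half-way up. All the heel blocks are alike; some may be absent
- heel_d_center (a point): D-shaped heel block of stacked leather, 62 long (its x, flat end at -x, rounded end at +x) x 50 wide (its y, flat parallel sides) x 45 high (its z), 0.12 kg; the point is its centre, half-way up. All the heel blocks are alike; some may be absent
- screwdriver: screwdriver lying on the bench, 150 long, a bystander
- awl: awl with a wooden haft lying on the bench, 152 long, a bystander

How it is judged:
On the way, in this order (a step that is already met when the one before it is completed fails the run):
1. every heel block lies in the chute behind the shut gate, the bin is flush against the chute's face (y of heel_a_center in the frame of chute_foot between 0.065 and 0.33 m and x of heel_a_center in the frame of chute_foot between -0.04 and 0.04 m and z of each of heel_a_center, heel_b_center, heel_c_center, heel_d_center in the frame of chute_foot above 0.145 m and y of heel_b_center in the frame of chute_foot between 0.065 and 0.33 m and x of heel_b_center in the frame of chute_foot between -0.04 and 0.04 m and y of heel_c_center in the frame of chute_foot between 0.065 and 0.33 m and x of heel_c_center in the frame of chute_foot between -0.04 and 0.04 m and y of heel_d_center in the frame of chute_foot between 0.065 and 0.33 m and x of heel_d_center in the frame of chute_foot between -0.04 and 0.04 m and y of bin_center in the frame of chute_foot between -0.115 and -0.104 m and x of bin_center in the frame of chute_foot between -0.02 and 0.02 m and angle between the y axis of bin_center and the y axis of chute_foot, either way round below 0.05 rad and value of joint gate_pull below 0.003 m and value of joint gate_turn below 0.2 rad), for 0.2 s.
2. the knob is pulled out (value of joint gate_pull above 0.009 m), for 0.1 s.
3. the gate is turned open and the knob pushed home again (value of joint gate_pull below 0.003 m and value of joint gate_turn above 1.25 rad), for 0.2 s.
4. with every block in the bin, the knob is pulled out again (x of heel_a_center in the frame of bin_center between -0.072 and 0.072 m and y of heel_a_center in the frame of bin_center between -0.107 and 0.107 m and z of each of heel_a_center, heel_b_center, heel_c_center, heel_d_center in the frame of bin_center below 0.045 m and x of heel_b_center in the frame of bin_center between -0.072 and 0.072 m and y of heel_b_center in the frame of bin_center between -0.107 and 0.107 m and x of heel_c_center in the frame of bin_center between -0.072 and 0.072 m and y of heel_c_center in the frame of bin_center between -0.107 and 0.107 m and x of heel_d_center in the frame of bin_center between -0.072 and 0.072 m and y of heel_d_center in the frame of bin_center between -0.107 and 0.107 m and value of joint gate_pull above 0.009 m), for 0.1 s.
At the end, for the whole second after the job is handed in: every heel block rests with its centre inside the bin, the bin stands upright on the bench, the gate is shut (turn under 0.2 rad) and its knob fully home (under 3 mm out). Before opening, the bin must have stood within 5 mm of the chute's face, centred within 20 mm and square within 0.05 rad (x of heel_a_center in the frame of bin_center between -0.072 and 0.072 m and y of heel_a_center in the frame of bin_center between -0.107 and 0.107 m and z of each of heel_a_center, heel_b_center, heel_c_center, heel_d_center in the frame of bin_center below 0.045 m and x of heel_b_center in the frame of bin_center between -0.072 and 0.072 m and y of heel_b_center in the frame of bin_center between -0.107 and 0.107 m and x of heel_c_center in the frame of bin_center between -0.072 and 0.072 m and y of heel_c_center in the frame of bin_center between -0.107 and 0.107 m and x of heel_d_center in the frame of bin_center between -0.072 and 0.072 m and y of heel_d_center in the frame of bin_center between -0.107 and 0.107 m and value of joint gate_pull below 0.003 m and value of joint gate_turn below 0.2 rad and angle between bin_center's own z axis and vertical below 0.1 rad and height (world z) of bin_center below 0.05 m); the robot touches nothing.
It fails at once if the screwdriver or the awl is moved by more than 3 cm (distance of any of screwdriver, awl from where it was at the start of the episode above 0.03 m).
It fails at once if the bin is tipped (angle between bin_center's own z axis and vertical above 0.5 rad).
Of heel_a, heel_b, heel_c, heel_d only 2 to 4 are there at a start; the rules pass over those that are not, and their reading is None.
At some moment in a run one of bin may be knocked a few centimetres aside while the robot is not near it.
Once in a run the grip may slacken for a moment while it holds something.
It also fails if it takes over 210 s, if anything falls off the work surface, if the arm or the gripper's body presses on something with over 40 N, if the wrist force passes 120 N, or if a joint passes its speed limit or range.

## Working session

There is one attempt and no reset: what is moved stays moved. The work goes in short steps, Python scripts to look and compute and a shell command to move; the robot and the scene stay as the last step left them, time stands still between calls to the robot, and variables do not carry over. Pictures are saved under pics/ and viewed, and the job is handed in when it is done.

```bash
ls; mkdir -p pics
cat > h.py <<'E'
import numpy as np, cv2
from station import *
from scipy.spatial.transform import Rotation as R
def snap(n,f):
    m=camera_model(n); im,d=get_image(n); cv2.imwrite(f'pics/{f}.png',im[:,:,::-1]); np.savez(f'/tmp/{f}.npz',im=im,d=d,m=np.array(m,dtype=object)); return im,d,m
def load(f):
    z=np.load(f'/tmp/{f}.npz',allow_pickle=True); return z['im'],z['d'],z['m'].item()
def rot(m):
    a=np.array(m['attitude'],float)
    return a if a.shape==(3,3) else R.from_rotvec(a).as_matrix()
def ray(m,u,v):
    K=np.array([[m['fx'],0,m['cx']],[0,m['fy'],m['cy']],[0,0,1]])
    p=cv2.undistortPoints(np.array([[[u,v]]],float),K,np.array([m['k1'],0,0,0,0.]))[0,0]
    return np.array([p[0],p[1],1.])
def onz(m,u,v,z):
    r=rot(m)@ray(m,u,v); o=np.array(m['xyz']); return o+r*(z-o[2])/r[2]
def dep(m,d,u,v):
    return np.array(m['xyz'])+rot(m)@(ray(m,u,v)*d[int(v),int(u)])
def cloud(m,d):
    h,w=d.shape; U,V=np.meshgrid(np.arange(w),np.arange(h))
    K=np.array([[m['fx'],0,m['cx']],[0,m['fy'],m['cy']],[0,0,1]])
    p=cv2.undistortPoints(np.stack([U,V],-1).reshape(-1,1,2).astype(float),K,np.array([m['k1'],0,0,0,0.])).reshape(h,w,2)
    X=np.concatenate([p,np.ones((h,w,1))],-1)*d[...,None]
    P=X@rot(m).T+np.array(m['xyz']); P[d==0]=np.nan; return P
E
python3 - <<'E'
from h import *
print(get_obs()); print(grasp_offset() if callable(grasp_offset) else grasp_offset)
for n in('scene','top','wrist'):
    im,d,m=snap(n,n+'0'); print(n,m)
E
```

```text
pics
{'t': 0.0, 'q': array([ 1.15903237e+00,  5.33377350e-02,  1.61432185e+00, -1.72136211e-05,
        1.47601374e+00, -1.19016684e-01]), 'dq': array([ 0.0008777 , -0.00080296, -0.00019024, -0.00034421,  0.00223992,
        0.00168286]), 'effort': array([ 3.28719514e-03, -3.93671072e+01, -3.70189655e+01,  1.37516322e-04,
        6.72414477e-03, -1.68649755e-06]), 'tool_pos': array([0.18012134, 0.59781487, 0.23005825]), 'tool_rot': array([ 0.22820488,  1.55908526, -0.23137533]), 'contact_force': array([-0.07777768, -0.80693996, -0.41995622]), 'wrist_torque': array([ 0.00753563,  0.01720133, -0.0033603 ]), 'opening': 0.08505548050429299}
0.0187
scene {'fx': 543.5361096340553, 'fy': 543.5361096340553, 'cx': 290.3041272173778, 'cy': 202.32711096837247, 'k1': -0.19911635698879318, 'xyz': array([ 0.00471561, -1.19459046,  1.04786606]), 'attitude': array([-2.15286519,  0.51728143, -0.25692868])}
top {'fx': 439.44827004154524, 'fy': 439.44827004154524, 'cx': 278.11238425854145, 'cy': 207.8633113469549, 'k1': 0.04998066207844982, 'xyz': array([ 0.3723204 , -0.10319453,  1.24960126]), 'attitude': array([-2.109396  ,  2.14830935, -0.20249607])}
wrist {'fx': 348.28916859526294, 'fy': 348.28916859526294, 'cx': 278.4354987202977, 'cy': 216.9915953674838, 'k1': -0.07705113537354055, 'xyz': array([0.11423856, 0.61849828, 0.37354298]), 'attitude': array([2.33554751, 1.73569385, 0.24011658])}
```

View pics/top0.png

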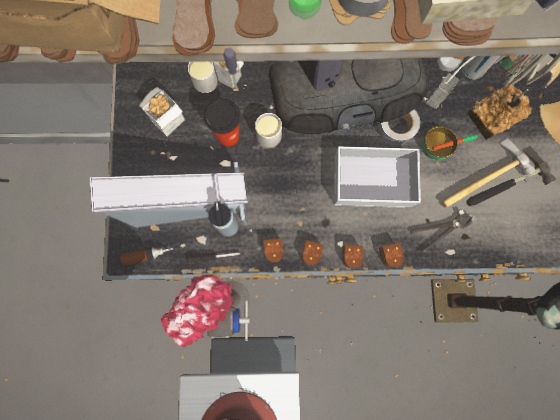

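View pics/scene0.png

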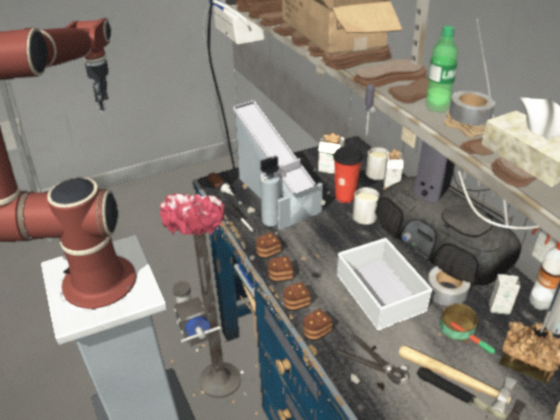

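Run:
```python
from h import *
im,d,m=load('top0'); P=cloud(m,d)
pts=dict(lipA=(245,176),lipB=(246,203),top1=(94,181),top2=(96,209),knob=(221,213),h1=(273,250),h2=(313,254),h3=(354,256),h4=(394,255),bn1=(338,149),bn2=(420,150),bn3=(418,206),bn4=(336,203),scr=(130,256),awl=(215,254),cup=(222,115),candle=(268,128),edge=(300,272),table=(300,220))
for k,(u,v) in pts.items(): print(k,P[v,u].round(3))
big=cv2.resize(im[160:285,80:440][:,:,::-1],None,fx=2.2,fy=2.2,interpolation=cv2.INTER_CUBIC)
cv2.imwrite('pics/t0c.png',big)
big=cv2.resize(im[225:280,255:420][:,:,::-1],None,fx=4.8,fy=4.8,interpolation=cv2.INTER_CUBIC)
cv2.imwrite('pics/t0d.png',big)
```

```text
lipA [ 0.7   -0.019 -0.001]
lipB [ 0.619 -0.022 -0.   ]
top1 [0.625 0.308 0.261]
top2 [0.557 0.296 0.272]
knob [0.551 0.023 0.227]
h1 [ 0.477 -0.098  0.047]
h2 [ 0.465 -0.207  0.044]
h3 [ 0.457 -0.318  0.046]
h4 [ 0.458 -0.427  0.045]
bn1 [ 0.751 -0.283  0.08 ]
bn2 [ 0.768 -0.535  0.002]
bn3 [ 0.602 -0.518 -0.001]
bn4 [ 0.61  -0.279  0.022]
scr [0.469 0.291 0.042]
awl [0.472 0.064 0.021]
cup [0.819 0.028 0.17 ]
candle [ 0.819 -0.089  0.071]
edge [ 0.419 -0.173 -0.008]
table [ 0.566 -0.176  0.002]
```

View pics/t0c.png

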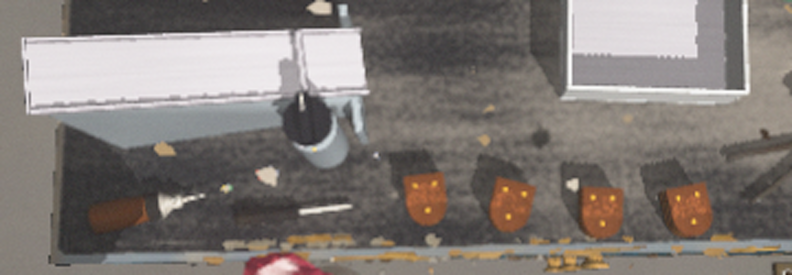

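View pics/t0d.png

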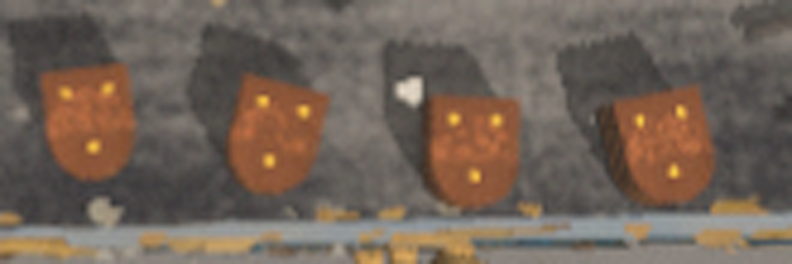

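Run:
```python
from h import *
ims,ds,ms=load('scene0'); im,d,m=load('top0'); S=cloud(ms,ds); T=cloud(m,d)
print('tool y',R.from_rotvec(get_obs()['tool_rot']).as_matrix().round(3))
# front face
q=S.reshape(-1,3); s=q[(q[:,0]>.5)&(q[:,0]<.8)&(q[:,1]>-.06)&(q[:,1]<.06)&(q[:,2]>.02)&(q[:,2]<.10)]
print(len(s)); h=np.histogram(s[:,1],bins=24); print(h[0],h[1][[0,-1]])
# front face: RANSAC-ish line fit in xy
best=None;rng=np.random.default_rng(0)
for _ in range(500):
    a,b=s[rng.choice(len(s),2,replace=False),:2]; n=np.array([-(b-a)[1],(b-a)[0]]); L=np.linalg.norm(n)
    if L<.05: continue
    n/=L; e=abs((s[:,:2]-a)@n)<.0025
    if best is None or e.sum()>best.sum(): best=e
f=s[best]; A=np.polyfit(f[:,0],f[:,1],1); print('face',best.sum(),'y=',A,'yaw',np.arctan(A[0]),'x range',np.percentile(f[:,0],[0,1,99,100]), 'z',f[:,2].min(),f[:,2].max())
# floor
t=T.reshape(-1,3)
t=t[(t[:,0]>.5)&(t[:,0]<.8)&(t[:,1]>-.03)&(t[:,1]<.36)]
t=t[abs(t[:,2]-(.125+.404*(t[:,1]+.02)))<.03]
c,_,_,_=np.linalg.lstsq(np.c_[t[:,:2],np.ones(len(t))],t[:,2],rcond=None); 
for _ in range(5):
    e=abs(np.c_[t[:,:2],np.ones(len(t))]@c-t[:,2])<.004
    c=np.linalg.lstsq(np.c_[t[e,:2],np.ones(e.sum())],t[e,2],rcond=None)[0]
print('floor',c,e.sum(),'slope',np.arctan(np.hypot(c[0],c[1])),'yaw',np.arctan2(-c[0],c[1]))
fl=t[e]
for y0 in np.arange(-.02,.33,.04):
    k=fl[abs(fl[:,1]-y0)<.006]; 
    if len(k): print(y0.round(3),np.percentile(k[:,0],[0,2,50,98,100]).round(4))
print('y ext',fl[:,1].min(),fl[:,1].max())
# blocks tops
for i,(u,v) in enumerate([(273,250),(313,254),(354,256),(394,255)]):
    o=T[v,u]; w=T.reshape(-1,3); k=w[(np.hypot(w[:,0]-o[0],w[:,1]-o[1])<.05)&(w[:,2]>.035)&(w[:,2]<.06)]
    r=cv2.minAreaRect((k[:,:2]*1000).astype(np.float32)); print(i,len(k),k[:,2].mean().round(4),np.round(r[0],1),np.round(r[1],1),round(r[2],1))
# bin
w=T.reshape(-1,3); k=w[(w[:,0]>.55)&(w[:,0]<.8)&(w[:,1]>-.6)&(w[:,1]<-.2)&(w[:,2]>.072)&(w[:,2]<.09)]
r=cv2.minAreaRect((k[:,:2]*1000).astype(np.float32)); print('bin',len(k),r)
k=w[(w[:,0]>.5)&(w[:,0]<.62)&(abs(w[:,1]-.03)<.07)&(w[:,2]>.215)&(w[:,2]<.24)]
print('knob',len(k),k.mean(0),cv2.minAreaRect((k[:,:2]*1000).astype(np.float32)))
```

```text
tool y [[-0.001  0.289  0.957]
 [-0.002  0.957 -0.289]
 [-1.    -0.002 -0.   ]]
1481
[ 18  76 121 149 159 146 125  84  49  66  79  77  72  49  37  34  26  28
  22  29  12  11   7   5] [-0.03117229  0.04313766]
face 646 y= [ 0.12267011 -0.09428424] yaw 0.12206029115204035 x range [0.55168475 0.55438746 0.79674337 0.79924761] z 0.020111586617803434 0.09988457880850532
floor [-0.04735761  0.39981837  0.16587855] 4081 slope 0.3827571916549869 yaw 0.1178984888158038
-0.02 [0.5941 0.6014 0.6338 0.6713 0.6722]
0.02 [0.5257 0.5695 0.6309 0.6668 0.7816]
0.06 [0.5835 0.5914 0.6266 0.6601 0.6617]
0.1 [0.579  0.586  0.6197 0.6562 0.6578]
0.14 [0.5746 0.5811 0.6134 0.65   0.6519]
0.18 [0.5693 0.5703 0.6087 0.6459 0.6462]
0.22 [0.5636 0.5647 0.6035 0.6405 0.6407]
0.26 [0.5589 0.5594 0.6002 0.6354 0.6364]
0.3 [0.5545 0.5618 0.5972 0.6299 0.6307]
y ext -0.029951266660472653 0.3131877132488597
0 379 0.045 [478.8 -99.7] [61.7 49.8] 6.4
1 385 0.0447 [ 468.4 -204.8] [49.9 61.8] 75.4
2 391 0.0446 [ 457.5 -316.7] [48.4 64.7] 87.0
3 412 0.0443 [ 458.4 -426.1] [64.2 50.5] 12.0
bin 624 ((679.146484375, -389.83013916015625), (221.95681762695312, 154.0275421142578), 87.02084350585938)
knob 144 [0.55247017 0.02882211 0.22671191] ((553.5595092773438, 29.51239013671875), (56.68920135498047, 13.947134017944336), 6.86492919921875)
```

```bash
python3 - <<'E'
from h import *
im,d,m=load('top0'); T=cloud(m,d)
for n,u,v in [('fl',200,310),('fl2',215,290),('fl3',180,330),('shelf',300,50),('shelf2',150,45),('blue',237,320),('cart',250,350),('car2',250,390),('carton',160,105),('jar',203,75)]: print(n,T[v,u].round(3))
E
python3 -m crank '[[[0,0,0.03,0],[0,0,0.07,0]]]'
```

```text
fl [0.325 0.088 0.109]
fl2 [0.373 0.051 0.114]
fl3 [0.277 0.14  0.097]
shelf [ 0.874 -0.164  0.383]
shelf2 [0.888 0.154 0.385]
blue [ 0.271  0.032 -0.319]
cart [ 0.124  0.01  -0.691]
car2 [ 0.111 -0.03  -0.001]
carton [0.867 0.2   0.126]
jar [0.979 0.094 0.076]
t: 0.32
tool_pos: [0.1794, 0.596, 0.2957]
tool_rot: [0.221, 1.562, -0.239]
contact_force: [0.3, 0.8, 0.1]
opening: 0.085
```

View pics/wrist0.png

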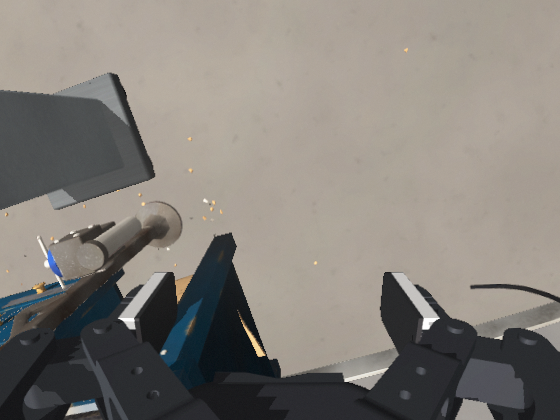

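```bash
python3 -m crank '[[[0.028,-0.028,0,4],[0.056,-0.056,0,8],[0.084,-0.084,0,12],[0.112,-0.112,0,16],[0.14,-0.14,0,20]]]' >/dev/null
python3 -m crank '[[[0.020,-0.035,0,0],[0.04,-0.07,0,1],[0.06,-0.105,0,2],[0.08,-0.14,0,3],[0.10,-0.175,0,3]]]' > /dev/null
python3 -m crank '[[[0.01,-0.04,0,0],[0.02,-0.08,0,0],[0.03,-0.12,0,0],[0.04,-0.16,0,0],[0.05,-0.2,0,0]]]'
```

```text
t: 1.57
tool_pos: [0.4702, 0.0814, 0.3011]
tool_rot: [-0.085, 1.569, 0.086]
contact_force: [0.3, -0.5, 0.2]
opening: 0.0856
```

```bash
python3 -m crank '[[[0.002,-0.037,0,0],[0.004,-0.074,0,0],[0.006,-0.11,-0.03,0],[0.008,-0.147,-0.06,0],[0.009,-0.183,-0.09,0]]]' 
python3 -m crank '[[[0,0,0,0],[0,0,0,0]]]'
python3 - <<'E'
from h import *
snap('wrist','w1'); print(get_obs()['tool_pos'], R.from_rotvec(get_obs()['tool_rot']).as_matrix()[:,1])
E
```

```text
t: 1.98
tool_pos: [0.479, -0.0888, 0.2214]
tool_rot: [-0.085, 1.567, 0.084]
contact_force: [0.5, 0.3, -1.1]
opening: 0.0852
t: 2.15
tool_pos: [0.4775, -0.0878, 0.2192]
tool_rot: [-0.081, 1.574, 0.085]
contact_force: [1.2, 0.7, -0.0]
opening: 0.0854
[ 0.47854969 -0.08716519  0.22113973] [-0.10699662  0.99425878  0.00109634]
```

View pics/w1.png

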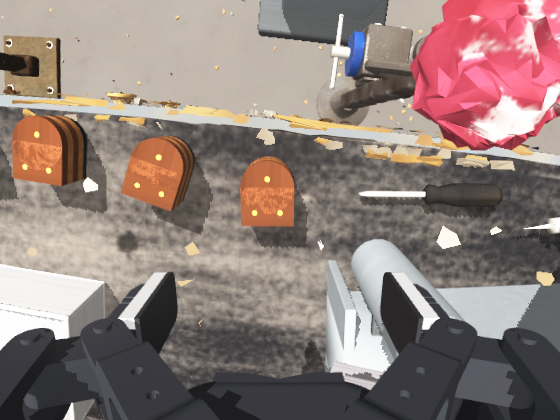

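Run:
```python
from h import *
im,d,m=load('w1')
a,b,t=[onz(m,*p,.045) for p in((241,226.5),(294,226.5),(267,157))]
print(a,b,t,np.linalg.norm(a-b),np.linalg.norm((a+b)/2-t), ((a+b)/2+t)/2, np.degrees(np.arctan2(*(((a+b)/2-t)[[1,0]]))), np.degrees(np.arctan2(*((a-b)[[1,0]]))))
P=cloud(m,d); print(P[200,267])
w=P.reshape(-1,3)
for o in [(.4788,-.0997),(.4684,-.2048),(.4575,-.3167)]:
    k=w[(np.hypot(w[:,0]-o[0],w[:,1]-o[1])<.045)&(w[:,2]>.04)&(w[:,2]<.06)]
    print(k[:,2].mean(),cv2.minAreaRect((k[:,:2]*1000).astype(np.float32)))
```

```text
[ 0.51079312 -0.11916924  0.045     ] [ 0.50550524 -0.06881733  0.045     ] [ 0.44264799 -0.10083822  0.045     ] 0.05062881336153999 0.06585786367881759 [ 0.47539859 -0.09741575  0.045     ] 5.9658071279117975 -84.0048634348154
[ 0.48229719 -0.09696021  0.0454333 ]
0.045807823843863275 ((476.46295166015625, -97.97625732421875), (61.63291931152344, 49.47903060913086), 6.396166801452637)
0.045613720284429116 ((466.19195556640625, -203.02272033691406), (50.93876266479492, 63.058387756347656), 75.31953430175781)
0.045421358256811546 ((455.8499450683594, -315.9497375488281), (52.10419464111328, 62.63633728027344), 85.95314025878906)
```

```bash
python3 -m crank '[[[-0.001,-0.011,-0.03,0],[-0.001,-0.011,-0.065,0],[-0.001,-0.011,-0.1,0],[-0.001,-0.011,-0.12,0]]]' 0.95
python3 -m crank '[[[0,0,-0.03,0],[0,0,-0.05,0],[0,0,-0.07,0],[0,0,-0.078,0]]]'
python3 -m crank '[[[0,0,0,0],[0,0,0,0]]]'
```

```text
t: 2.53
tool_pos: [0.4773, -0.0964, 0.0998]
tool_rot: [-0.086, 1.57, 0.088]
contact_force: [-1.5, 0.3, -1.1]
opening: 0.0815
t: 2.87
tool_pos: [0.4775, -0.0964, 0.0224]
tool_rot: [-0.086, 1.571, 0.088]
contact_force: [-0.3, -0.3, -0.1]
opening: 0.081
t: 3.03
tool_pos: [0.479, -0.0976, 0.025]
tool_rot: [-0.087, 1.568, 0.086]
contact_force: [-0.6, -0.6, 0.2]
opening: 0.081
```

```bash
python3 -m crank '[[[0,-0.001,-0.005,0],[0,-0.001,-0.01,0]]]'
python3 -m crank '[[[0,0,0,0],[0,0,0,0],[0,0,0,0],[0,0,0,0],[0,0,0,0]]]' 0.4 60
python3 -m crank '[[[0,0,0,0],[0,0,0.03,0],[0,0,0.06,0],[0,0,0.1,0]]]'
```

```text
t: 3.2
tool_pos: [0.48, -0.0996, 0.0158]
tool_rot: [-0.087, 1.565, 0.084]
contact_force: [0.5, -0.0, 0.5]
opening: 0.0812
t: 3.62
tool_pos: [0.4785, -0.0992, 0.0144]
tool_rot: [-0.086, 1.568, 0.085]
contact_force: [-0.3, 0.8, 2.2]
opening: 0.0493
t: 3.95
tool_pos: [0.4753, -0.098, 0.1116]
tool_rot: [-0.083, 1.576, 0.088]
contact_force: [1.5, 0.0, -1.7]
opening: 0.0494
```

```bash
python3 -m crank '[[[0,0,0.04,-7],[0,0,0.08,-14],[0,0,0.12,-21],[0,0,0.16,-28],[0,0,0.19,-35]]]' 
python3 -m crank '[[[0.02,0.03,0,-7],[0.04,0.06,0,-14],[0.06,0.09,0,-21],[0.08,0.12,0,-28],[0.1,0.15,0,-35]]]'
python3 -m crank '[[[0.012,0.025,0,-7],[0.02,0.05,0,-14],[0.03,0.07,0,-19.5],[0.037,0.092,0,-19.5],[0.037,0.092,0,-19.5]]]'
```

```text
t: 4.37
tool_pos: [0.4781, -0.099, 0.3073]
tool_rot: [0.398, 1.531, -0.399]
contact_force: [1.1, -0.9, -0.6]
opening: 0.0493
t: 4.78
tool_pos: [0.5783, 0.0526, 0.303]
tool_rot: [0.861, 1.395, -0.862]
contact_force: [0.5, -0.3, -1.8]
opening: 0.0492
t: 5.2
tool_pos: [0.615, 0.1464, 0.3022]
tool_rot: [1.11, 1.272, -1.111]
contact_force: [-0.5, -0.4, -0.6]
opening: 0.049
```

```bash
python3 -m crank '[[[0,0,0,0],[0,0,0,0]]]'
python3 - <<'E'
from h import *
snap('scene','s2'); 
o=get_obs();print(o['tool_pos'],o['opening'], R.from_rotvec(o['tool_rot']).as_matrix()[:,1])
E
```

```text
t: 5.37
tool_pos: [0.6146, 0.1427, 0.303]
tool_rot: [1.112, 1.269, -1.114]
contact_force: [-0.3, -0.0, -1.9]
opening: 0.049
[0.61461389 0.14229778 0.30327266] 0.04896552095059753 [ 0.99165544  0.12891219 -0.00106128]
```

```bash
python3 -m crank '[[[0,0,-0.025,0],[0,0,-0.05,0],[0,0,-0.068,0],[0,0,-0.076,0]]]' 
python3 -m crank '[[[0,0,0,0],[0,0,-0.004,0],[0,0,-0.004,0]]]'
```

```text
t: 5.75
tool_pos: [0.6132, 0.1417, 0.2241]
tool_rot: [1.111, 1.271, -1.118]
contact_force: [-0.2, 0.5, -2.0]
opening: 0.049
t: 6.0
tool_pos: [0.6155, 0.1427, 0.2249]
tool_rot: [1.114, 1.266, -1.112]
contact_force: [-1.1, -0.5, -1.2]
opening: 0.0496
```

```bash
python3 -m crank '[[[0,0,0,0],[0,0,0,0],[0,0,0,0],[0,0,0,0]]]' 0.85
python3 -m crank '[[[0,0,0.03,0],[0,0,0.06,0],[0,0,0.08,0]]]'
python3 - <<'E'
from h import *
snap('scene','s3');im=load('s3')[0]
cv2.imwrite('pics/s3c.png',cv2.resize(im[80:250,200:360][:,:,::-1],None,fx=4,fy=3.5))
snap('wrist','w3')
E
```

```text
t: 6.33
tool_pos: [0.6154, 0.1431, 0.2249]
tool_rot: [1.114, 1.267, -1.112]
contact_force: [0.7, 0.0, -0.0]
opening: 0.0726
t: 6.58
tool_pos: [0.6155, 0.1432, 0.307]
tool_rot: [1.114, 1.266, -1.111]
contact_force: [0.3, 0.8, 1.2]
opening: 0.0726
```

View pics/s3c.png

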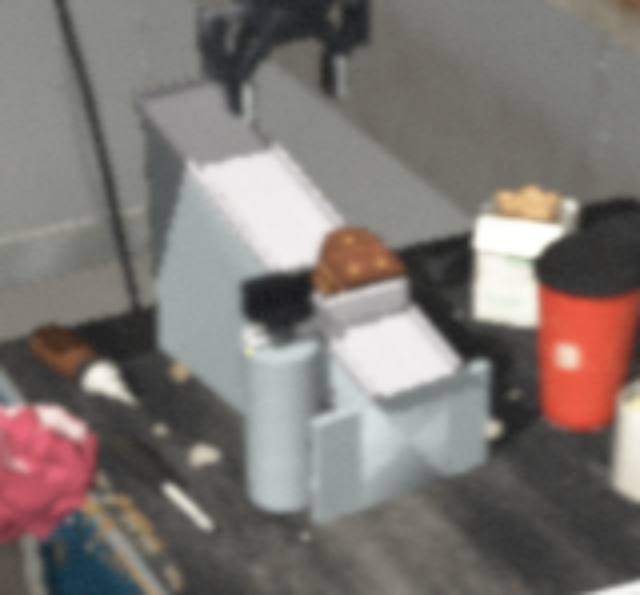

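View pics/w3.png

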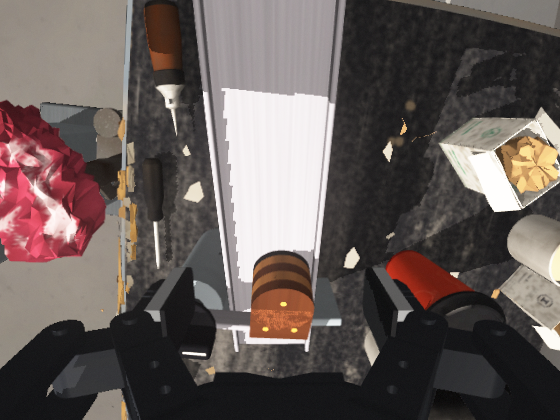

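```bash
python3 -m crank '[[[-0.015,-0.035,0,7],[-0.03,-0.07,0,14],[-0.045,-0.105,0,21],[-0.06,-0.14,0,28],[-0.075,-0.175,0,35]]]' 
python3 -m crank '[[[-0.015,-0.035,0,7],[-0.03,-0.07,0,14],[-0.045,-0.105,-0.02,21],[-0.06,-0.14,-0.04,28],[-0.073,-0.172,-0.06,33.5]]]'
python3 -m crank '[[[0,0,0,0],[0,0,0,0]]]'
python3 - <<'E'
from h import *
im,d,m=snap('wrist','w4')
o=get_obs();y=R.from_rotvec(o['tool_rot']).as_matrix()[:,1];print(o['tool_pos'],o['opening'], np.degrees(np.arctan2(y[1],y[0])))
P=cloud(m,d); w=P.reshape(-1,3)
for o in [(.4684,-.2048),(.4575,-.3167),(.4584,-.4261)]:
    k=w[(np.hypot(w[:,0]-o[0],w[:,1]-o[1])<.045)&(w[:,2]>.04)&(w[:,2]<.06)]
    print(k[:,2].mean(),cv2.minAreaRect((k[:,:2]*1000).astype(np.float32)))
E
```

```text
t: 7.1
tool_pos: [0.5396, -0.0311, 0.3027]
tool_rot: [0.649, 1.473, -0.65]
contact_force: [1.3, -0.3, -0.4]
opening: 0.0723
t: 7.52
tool_pos: [0.4714, -0.1931, 0.2494]
tool_rot: [0.199, 1.56, -0.2]
contact_force: [1.0, 0.3, -0.2]
opening: 0.0728
t: 7.68
tool_pos: [0.4707, -0.1923, 0.2476]
tool_rot: [0.209, 1.565, -0.206]
contact_force: [-0.1, 0.2, -0.8]
opening: 0.0724
[ 0.47180759 -0.19164128  0.24908944] 0.07270700540189695 74.94040273184582
0.045811063293877956 ((465.6280822753906, -203.21759033203125), (49.51914978027344, 60.92551803588867), 75.19388580322266)
0.04555482106770371 ((455.9501037597656, -315.8471984863281), (50.623600006103516, 61.81607437133789), 86.09283447265625)
0.04538508399096151 ((456.6002197265625, -425.4721374511719), (61.6972541809082, 52.86357498168945), 9.09853458404541)
```

```bash
python3 -m crank '[[[-0.004,-0.011,-0.035,0],[-0.004,-0.0115,-0.07,0],[-0.004,-0.0115,-0.11,0],[-0.004,-0.0115,-0.15,0]]]' 0.95
python3 -m crank '[[[0,0,-0.03,0],[0,0,-0.055,0],[0,0,-0.075,0],[0,0,-0.084,0],[0,0,-0.084,0]]]'
```

```text
t: 8.07
tool_pos: [0.4701, -0.2025, 0.1005]
tool_rot: [0.202, 1.557, -0.205]
contact_force: [1.1, -0.8, -0.8]
opening: 0.0814
t: 8.48
tool_pos: [0.4677, -0.2014, 0.0143]
tool_rot: [0.205, 1.565, -0.202]
contact_force: [0.3, 0.4, 1.2]
opening: 0.081
```

```bash
python3 -m crank '[[[0,0,0,0],[0,0,0,0],[0,0,0,0],[0,0,0,0],[0,0,0,0]]]' 0.4 60
python3 -m crank '[[[0,0,0.03,0],[0,0,0.07,-6],[0,0,0.11,-13],[0,0,0.15,-20],[0,0,0.19,-27]]]'
python3 -m crank '[[[0,0,0.04,0],[0,0,0.08,0],[0,0,0.105,0],[0.01,0.03,0.105,0],[0.02,0.06,0.105,0]]]'
python3 -m crank '[[[0.013,0.035,0,-6],[0.026,0.07,0,-13],[0.039,0.105,0,-20],[0.052,0.14,0,-27],[0.065,0.175,0,-34]]]'
python3 -m crank '[[[0.015,0.035,0,-7],[0.03,0.07,0,-7],[0.045,0.11,0,-7],[0.058,0.15,0,-7],[0.058,0.15,0,-7]]]'
python3 -m crank '[[[0,0,0,0],[0,0,0,0]]]'; python3 -c "
from h import *
o=get_obs();y=R.from_rotvec(o['tool_rot']).as_matrix()[:,1];print(o['tool_pos'],o['opening'], np.degrees(np.arctan2(y[1],y[0])))"
```

```text
t: 8.9
tool_pos: [0.4702, -0.2042, 0.0186]
tool_rot: [0.203, 1.557, -0.206]
contact_force: [0.3, 1.3, 5.8]
opening: 0.0489
t: 9.32
tool_pos: [0.4677, -0.2029, 0.2081]
tool_rot: [0.577, 1.493, -0.577]
contact_force: [1.7, -0.5, -1.3]
opening: 0.049
t: 9.73
tool_pos: [0.489, -0.1439, 0.3146]
tool_rot: [0.574, 1.487, -0.575]
contact_force: [0.7, 0.7, -2.8]
opening: 0.0491
t: 10.15
tool_pos: [0.5523, 0.0304, 0.3113]
tool_rot: [1.008, 1.325, -1.007]
contact_force: [1.6, -0.8, -0.6]
opening: 0.0488
t: 10.57
tool_pos: [0.6106, 0.1847, 0.3101]
tool_rot: [1.092, 1.284, -1.089]
contact_force: [-1.0, -0.2, -2.0]
opening: 0.049
t: 10.73
tool_pos: [0.61, 0.1786, 0.3109]
tool_rot: [1.093, 1.279, -1.095]
contact_force: [-0.1, 0.2, -1.9]
opening: 0.049
[0.60997785 0.17862205 0.31086176] 0.04902581754130606 8.88219123388043
```

```bash
python3 -m crank '[[[0,0.003,-0.025,-2],[0,0.003,-0.05,-2],[0,0.003,-0.066,-2],[0,0.003,-0.07,-2]]]' 
python3 -m crank '[[[0,0,0,0],[0,0,0,0],[0,0,0,0],[0,0,0,0],[0,0,0,0]]]' 0.85
python3 -m crank '[[[0,0,0.03,0],[0,0,0.06,0],[0,0,0.07,0]]]'
python3 - <<'E'
from h import *
snap('wrist','w5')
E
```

```text
t: 11.07
tool_pos: [0.6094, 0.1794, 0.2396]
tool_rot: [1.12, 1.263, -1.125]
contact_force: [-2.3, -2.8, 3.8]
opening: 0.049
t: 11.48
tool_pos: [0.6106, 0.1816, 0.2421]
tool_rot: [1.122, 1.262, -1.12]
contact_force: [-0.2, 0.4, 0.8]
opening: 0.0729
t: 11.73
tool_pos: [0.6118, 0.1821, 0.3168]
tool_rot: [1.125, 1.259, -1.115]
contact_force: [0.9, -0.1, 2.1]
opening: 0.0729
```

View pics/w5.png

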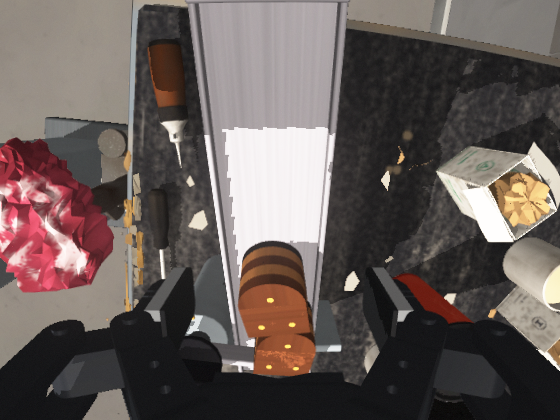

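```bash
python3 -m crank '[[[-0.015,-0.035,0,7],[-0.03,-0.07,0,14],[-0.045,-0.105,0,21],[-0.06,-0.14,0,28],[-0.075,-0.175,0,35]]]' >/dev/null
python3 -m crank '[[[-0.012,-0.038,0,7],[-0.024,-0.076,0,14],[-0.036,-0.114,0,21],[-0.048,-0.15,0,28],[-0.055,-0.188,0,35]]]'
python3 -m crank '[[[-0.006,-0.035,0,7],[-0.014,-0.07,-0.01,9.5],[-0.02,-0.1,-0.03,9.5],[-0.024,-0.135,-0.05,9.5],[-0.024,-0.135,-0.07,9.5]]]'
python3 -m crank '[[[0,0,0,0],[0,0,0,0]]]'
python3 - <<'E'
from h import *
im,d,m=snap('wrist','w6')
o=get_obs();y=R.from_rotvec(o['tool_rot']).as_matrix()[:,1];print(o['tool_pos'],o['opening'], np.degrees(np.arctan2(y[1],y[0])))
P=cloud(m,d); w=P.reshape(-1,3)
for o in [(.4575,-.3167),(.4584,-.4261)]:
    k=w[(np.hypot(w[:,0]-o[0],w[:,1]-o[1])<.045)&(w[:,2]>.04)&(w[:,2]<.06)]
    print(k[:,2].mean(),cv2.minAreaRect((k[:,:2]*1000).astype(np.float32)))
E
```

```text
t: 12.62
tool_pos: [0.4821, -0.1703, 0.3101]
tool_rot: [0.222, 1.56, -0.221]
contact_force: [0.8, 0.6, 0.8]
opening: 0.0725
t: 13.03
tool_pos: [0.4579, -0.3088, 0.2393]
tool_rot: [0.099, 1.569, -0.102]
contact_force: [-0.1, 0.2, 0.6]
opening: 0.0726
t: 13.2
tool_pos: [0.4585, -0.3034, 0.2389]
tool_rot: [0.099, 1.572, -0.094]
contact_force: [0.3, 0.0, -0.2]
opening: 0.0724
[ 0.45944649 -0.30352562  0.24087586] 0.07264037621120989 83.01807433298148
0.04579382572697019 ((455.8429870605469, -316.2702941894531), (50.11134719848633, 61.49620819091797), 86.5408706665039)
0.04559582200045582 ((456.3891906738281, -425.46820068359375), (61.73871612548828, 50.81955337524414), 10.01805305480957)
```

Shift by (-0.003, -0.013), turn +3.5, down to 0.015.

```bash
python3 -m crank '[[[-0.003,-0.013,-0.035,3.5],[-0.003,-0.013,-0.07,3.5],[-0.003,-0.013,-0.11,3.5],[-0.003,-0.013,-0.145,3.5]]]' 0.95
python3 -m crank '[[[0,0,-0.03,0],[0,0,-0.055,0],[0,0,-0.073,0],[0,0,-0.080,0],[0,0,-0.080,0]]]'
python3 -c "
from h import *
o=get_obs();y=R.from_rotvec(o['tool_rot']).as_matrix()[:,1];print(o['tool_pos'],o['opening'], np.degrees(np.arctan2(y[1],y[0])))"
```

```text
t: 13.58
tool_pos: [0.4579, -0.3169, 0.0967]
tool_rot: [0.045, 1.567, -0.049]
contact_force: [-0.0, -0.6, -1.1]
opening: 0.0811
t: 14.0
tool_pos: [0.4567, -0.316, 0.0157]
tool_rot: [0.048, 1.571, -0.046]
contact_force: [0.4, 0.4, 1.5]
opening: 0.0813
[ 0.45668132 -0.31600825  0.01567534] 0.08127475195342222 86.57896723695268
```

```bash
python3 -m crank '[[[0,0,0,0],[0,0,0,0],[0,0,0,0],[0,0,0,0],[0,0,0,0]]]' 0.4 60
python3 -m crank '[[[0,0,0.03,0],[0,0,0.07,-6],[0,0,0.11,-13],[0,0,0.15,-20],[0,0,0.19,-27]]]'
python3 -m crank '[[[0,0,0.04,0],[0,0.02,0.08,0],[0,0.05,0.12,0],[0.005,0.09,0.12,0],[0.01,0.13,0.12,0]]]'
python3 -m crank '[[[0.015,0.035,0,-6],[0.03,0.07,0,-13],[0.045,0.105,0,-20],[0.06,0.14,0,-27],[0.075,0.175,0,-34]]]'
python3 -m crank '[[[0.015,0.035,0,-6],[0.03,0.07,0,-12],[0.045,0.11,0,-19],[0.06,0.15,0,-19],[0.065,0.185,0,-19]]]'
python3 -m crank '[[[0,0.04,0,0],[0,0.045,0,0],[0,0.045,0,0]]]'; python3 -c "
from h import *
o=get_obs();y=R.from_rotvec(o['tool_rot']).as_matrix()[:,1];print(o['tool_pos'],o['opening'], np.degrees(np.arctan2(y[1],y[0])))"
```

```text
t: 14.42
tool_pos: [0.4582, -0.3185, 0.0189]
tool_rot: [0.046, 1.566, -0.05]
contact_force: [0.2, 0.6, 6.3]
opening: 0.049
t: 14.83
tool_pos: [0.4561, -0.3168, 0.2083]
tool_rot: [0.422, 1.529, -0.422]
contact_force: [1.4, -0.8, -1.5]
opening: 0.0494
t: 15.25
tool_pos: [0.4667, -0.1919, 0.3313]
tool_rot: [0.417, 1.522, -0.421]
contact_force: [1.8, -0.1, -1.6]
opening: 0.0491
t: 15.67
tool_pos: [0.5389, -0.0203, 0.3264]
tool_rot: [0.85, 1.397, -0.85]
contact_force: [0.9, -0.5, -1.3]
opening: 0.0492
t: 16.08
tool_pos: [0.6045, 0.1648, 0.3258]
tool_rot: [1.097, 1.277, -1.097]
contact_force: [0.2, -0.1, -0.8]
opening: 0.0489
t: 16.33
tool_pos: [0.6032, 0.2102, 0.3257]
tool_rot: [1.093, 1.28, -1.094]
contact_force: [1.0, 0.2, -1.3]
opening: 0.049
[0.6032228  0.21017964 0.32568574] 0.048985018873645904 8.953796429604932
```

```bash
python3 -m crank '[[[0.003,0.007,-0.025,-2],[0.003,0.007,-0.05,-2],[0.003,0.007,-0.064,-2],[0.003,0.007,-0.068,-2],[0.003,0.007,-0.068,-2]]]' 
python3 -m crank '[[[0,0,0,0],[0,0,0,0],[0,0,0,0],[0,0,0,0],[0,0,0,0]]]' 0.85
python3 -m crank '[[[0,0,0.03,0],[0,0,0.06,0],[0,0,0.07,0]]]'
python3 - <<'E'
from h import *
snap('wrist','w7')
im=snap('scene','s7')[0]
cv2.imwrite('pics/s7c.png',cv2.resize(im[80:250,200:360][:,:,::-1],None,fx=4,fy=3.5))
o=get_obs();print(o['tool_pos'])
E
```

```text
t: 16.75
tool_pos: [0.6061, 0.2135, 0.2563]
tool_rot: [1.121, 1.264, -1.126]
contact_force: [-0.2, 0.1, -0.4]
opening: 0.0493
t: 17.17
tool_pos: [0.6073, 0.215, 0.2593]
tool_rot: [1.123, 1.261, -1.121]
contact_force: [-0.3, -0.4, -1.0]
opening: 0.0726
t: 17.42
tool_pos: [0.6082, 0.2153, 0.3337]
tool_rot: [1.127, 1.258, -1.116]
contact_force: [0.8, -0.2, 1.2]
opening: 0.0727
[0.60814708 0.21530572 0.33219426]
```

View pics/w7.png

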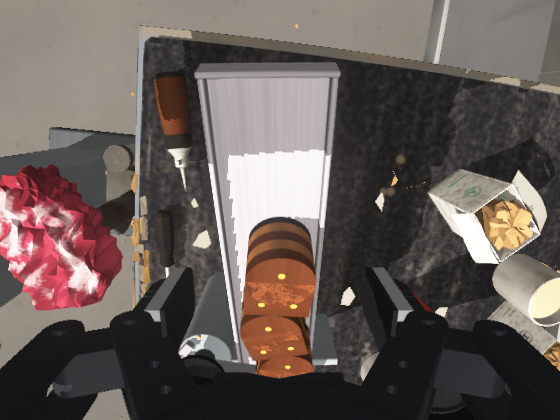

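View pics/s7c.png

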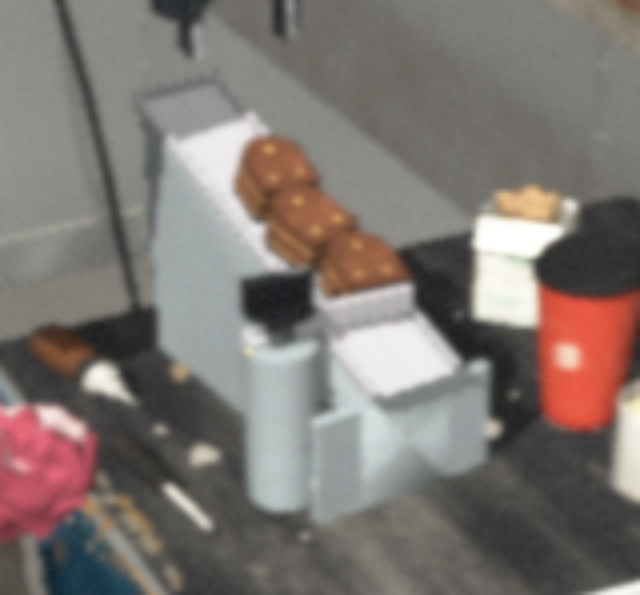

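```bash
python3 -m crank '[[[-0.015,-0.035,0,7],[-0.03,-0.07,0,14],[-0.045,-0.105,0,21],[-0.06,-0.14,0,28],[-0.075,-0.175,0,35]]]' >/dev/null
python3 -m crank '[[[-0.012,-0.038,0,7],[-0.024,-0.076,0,14],[-0.036,-0.114,0,21],[-0.048,-0.15,0,28],[-0.055,-0.188,0,35]]]'
python3 -m crank '[[[-0.004,-0.038,0,7],[-0.01,-0.076,0,14],[-0.014,-0.114,0,21],[-0.018,-0.15,0,23],[-0.02,-0.188,0,23]]]'
python3 -m crank '[[[0,-0.035,-0.02,0],[0,-0.07,-0.05,0],[0,-0.085,-0.085,0],[0,-0.085,-0.085,0]]]'
python3 - <<'E'
from h import *
im,d,m=snap('wrist','w8')
o=get_obs();y=R.from_rotvec(o['tool_rot']).as_matrix()[:,1];print(o['tool_pos'],o['opening'], np.degrees(np.arctan2(y[1],y[0])))
P=cloud(m,d); w=P.reshape(-1,3)
for o in [(.4584,-.4261)]:
    k=w[(np.hypot(w[:,0]-o[0],w[:,1]-o[1])<.045)&(w[:,2]>.04)&(w[:,2]<.06)]
    print(k[:,2].mean(),cv2.minAreaRect((k[:,:2]*1000).astype(np.float32)))
E
```

```text
t: 18.35
tool_pos: [0.4784, -0.1366, 0.326]
tool_rot: [0.225, 1.562, -0.224]
contact_force: [0.5, 0.6, -0.8]
opening: 0.0726
t: 18.77
tool_pos: [0.4587, -0.325, 0.3258]
tool_rot: [-0.086, 1.571, 0.089]
contact_force: [0.7, 0.8, 0.5]
opening: 0.0723
t: 19.1
tool_pos: [0.4559, -0.4082, 0.2312]
tool_rot: [-0.074, 1.58, 0.093]
contact_force: [-0.4, 1.8, -2.7]
opening: 0.0726
[ 0.45704491 -0.40727133  0.23469173] 0.07247853172039262 96.14440903350678
0.04579766643851386 ((456.2914733886719, -425.8488464355469), (61.43721389770508, 50.05900573730469), 10.228532791137695)
```

```bash
python3 -m crank '[[[0,-0.018,-0.03,4],[0,-0.018,-0.07,4],[0,-0.018,-0.105,4],[0,-0.018,-0.14,4],[0,-0.018,-0.14,4]]]' 0.95
python3 -c "
from h import *
o=get_obs();y=R.from_rotvec(o['tool_rot']).as_matrix()[:,1];print(o['tool_pos'],o['opening'], np.degrees(np.arctan2(y[1],y[0])))"
```

```text
t: 19.57
tool_pos: [0.457, -0.4215, 0.0953]
tool_rot: [-0.133, 1.574, 0.151]
contact_force: [-1.5, 0.5, -1.7]
opening: 0.0813
[ 0.45695368 -0.42152367  0.09531386] 0.08129088556354969 100.34184301330656
```

```bash
python3 -m crank '[[[0,-0.003,-0.03,0],[0,-0.003,-0.055,0],[0,-0.003,-0.07,0],[0,-0.003,-0.079,0],[0,-0.003,-0.079,0]]]'
python3 -m crank '[[[0,0,0,0],[0,0,0,0],[0,0,0,0],[0,0,0,0],[0,0,0,0]]]' 0.4 60
```

```text
t: 19.98
tool_pos: [0.4599, -0.4286, 0.0235]
tool_rot: [-0.14, 1.567, 0.143]
contact_force: [-0.5, 0.9, -0.3]
opening: 0.081
t: 20.4
tool_pos: [0.4613, -0.431, 0.0268]
tool_rot: [-0.144, 1.564, 0.138]
contact_force: [-0.3, 0.1, 6.8]
opening: 0.0487
```

```bash
python3 -m crank '[[[0,0,0.02,0],[0,0,0.06,0],[0,0,0.1,-5],[0,0,0.14,-12],[0,0,0.18,-19]]]'
python3 -m crank '[[[0,0,0.04,0],[0,0.02,0.08,0],[0,0.05,0.12,0],[0,0.09,0.13,0],[0,0.13,0.13,0]]]'
python3 -m crank '[[[0,0,0,0],[0,0,0,0]]]'
python3 - <<'E'
from h import *
o=get_obs();y=R.from_rotvec(o['tool_rot']).as_matrix()[:,1];print(o['tool_pos'],o['opening'], np.degrees(np.arctan2(y[1],y[0])))
im,d,m=snap('wrist','w9')
im,d,m=snap('scene','s9');cv2.imwrite('pics/s9c.png',cv2.resize(im[100:350,200:450][:,:,::-1],None,fx=2.4,fy=2.4))
E
```

```text
t: 20.82
tool_pos: [0.4596, -0.4292, 0.2058]
tool_rot: [0.124, 1.567, -0.124]
contact_force: [-0.3, -0.7, -0.8]
opening: 0.0488
t: 21.23
tool_pos: [0.4608, -0.3067, 0.3394]
tool_rot: [0.117, 1.56, -0.125]
contact_force: [-0.1, 0.3, 0.0]
opening: 0.0485
t: 21.4
tool_pos: [0.4602, -0.3046, 0.3347]
tool_rot: [0.116, 1.566, -0.119]
contact_force: [-0.2, -0.7, -1.2]
opening: 0.0488
[ 0.46020557 -0.30460741  0.33471863] 0.048824021752246045 81.43363647426628
```

View pics/w9.png

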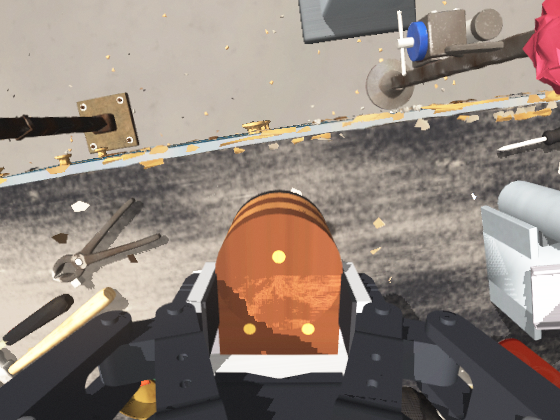

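View pics/s9.png

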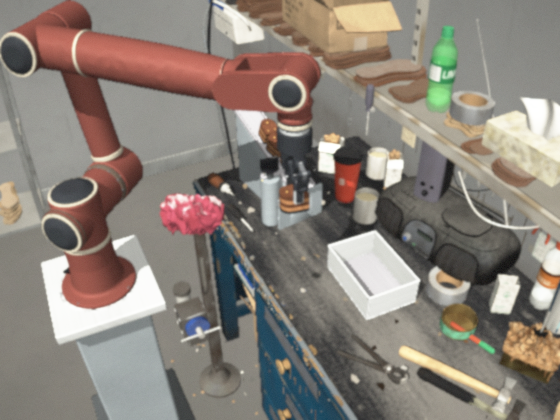

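Run:
```python
from h import *
im,d,m=load('w9'); P=cloud(m,d); k=P[225:325,240:320].reshape(-1,3); print('top z',np.nanmedian(k[:,2]), 'tcp .3347')
a,b,t=[dep(m,d,*p) for p in((222,348),(338,348),(278,194))]
print(a,b,t)
```

```text
top z 0.3537794848054193 tcp .3347
[ 0.48022332 -0.3311123   0.3536745 ] [ 0.74643857 -0.25307369  0.01749248] [ 0.42540113 -0.29898931  0.3200443 ]
```

```bash
python3 -m crank '[[[0.005,0.035,0.005,-6],[0.01,0.07,0.01,-12],[0.015,0.105,0.015,-19],[0.02,0.14,0.02,-26],[0.025,0.175,0.02,-32]]]' 0.4 80
python3 -m crank '[[[0.01,0.035,0,-6],[0.025,0.07,0,-12],[0.04,0.105,0,-19],[0.055,0.14,0,-26],[0.07,0.175,0,-32]]]'
python3 -m crank '[[[0.01,0.035,0,-6],[0.02,0.07,0,-10.5],[0.03,0.105,0,-10.5],[0.04,0.14,0,-10.5],[0.046,0.175,0,-10.5]]]'
python3 -m crank '[[[0,0.025,0,0],[0,0.042,0,0],[0,0.042,0,0],[0,0.042,0,0]]]'; python3 -c "
from h import *
o=get_obs();y=R.from_rotvec(o['tool_rot']).as_matrix()[:,1];print(o['tool_pos'],o['opening'], np.degrees(np.arctan2(y[1],y[0])))"
```

```text
t: 21.92
tool_pos: [0.4853, -0.1312, 0.3538]
tool_rot: [0.562, 1.496, -0.563]
contact_force: [1.1, 0.7, -0.8]
opening: 0.0482
t: 22.33
tool_pos: [0.5552, 0.0425, 0.3525]
tool_rot: [0.985, 1.337, -0.987]
contact_force: [1.0, -1.0, -1.5]
opening: 0.0477
t: 22.75
tool_pos: [0.6017, 0.2177, 0.3518]
tool_rot: [1.117, 1.265, -1.121]
contact_force: [0.9, 0.5, -1.6]
opening: 0.048
t: 23.08
tool_pos: [0.6009, 0.2588, 0.3519]
tool_rot: [1.115, 1.266, -1.12]
contact_force: [0.3, -0.5, -1.2]
opening: 0.0479
[0.60093578 0.25875811 0.35185478] 0.04789524058443258 7.099729989523048
```

```bash
python3 -m crank '[[[0,0.001,-0.025,0],[0,0.001,-0.05,0],[0,0.001,-0.062,0],[0,0.001,-0.066,0],[0,0.001,-0.066,0]]]' 
python3 -m crank '[[[0,0,0,0],[0,0,0,0]]]'
```

```text
t: 23.5
tool_pos: [0.6001, 0.2587, 0.2858]
tool_rot: [1.116, 1.266, -1.121]
contact_force: [0.0, 0.1, -0.2]
opening: 0.0483
t: 23.67
tool_pos: [0.6012, 0.2599, 0.2898]
tool_rot: [1.12, 1.263, -1.115]
contact_force: [0.3, 0.1, -1.6]
opening: 0.0481
```

```bash
python3 -m crank '[[[0,0,-0.002,0],[0,0,-0.004,0],[0,0,-0.004,0]]]'
python3 -m crank '[[[0,0,0,0],[0,0,0,0],[0,0,0,0],[0,0,0,0],[0,0,0,0]]]' 0.85
python3 -m crank '[[[0,0,0.03,0],[0,0,0.06,0],[0,0,0.07,0]]]'
python3 -m crank '[[[-0.03,-0.03,0,0],[-0.06,-0.06,0,0],[-0.09,-0.09,0,0],[-0.12,-0.12,0,0],[-0.12,-0.15,0,0]]]'
python3 - <<'E'
from h import *
snap('top','t10');im=load('t10')[0]
cv2.imwrite('pics/t10c.png',cv2.resize(im[130:280,80:440][:,:,::-1],None,fx=2.2,fy=2.2,interpolation=cv2.INTER_CUBIC))
im=snap('scene','s10')[0]
cv2.imwrite('pics/s10c.png',cv2.resize(im[80:330,200:450][:,:,::-1],None,fx=2.4,fy=2.4))
E
```

```text
t: 23.92
tool_pos: [0.6004, 0.2602, 0.2839]
tool_rot: [1.118, 1.265, -1.117]
contact_force: [0.5, -0.5, -1.9]
opening: 0.0479
t: 24.33
tool_pos: [0.6004, 0.2602, 0.2839]
tool_rot: [1.118, 1.265, -1.117]
contact_force: [-0.2, -0.6, 0.8]
opening: 0.0728
t: 24.58
tool_pos: [0.6015, 0.2605, 0.3591]
tool_rot: [1.122, 1.261, -1.112]
contact_force: [0.1, -1.2, 0.9]
opening: 0.073
t: 25.0
tool_pos: [0.4769, 0.1099, 0.3536]
tool_rot: [1.116, 1.267, -1.115]
contact_force: [0.4, -0.8, 0.4]
opening: 0.0722
```

View pics/t10c.png

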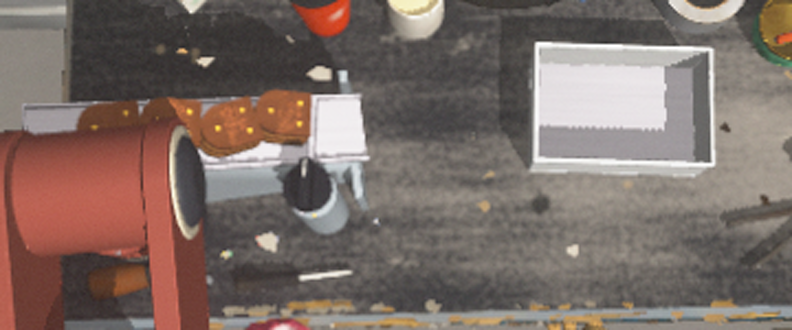

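View pics/s10c.png

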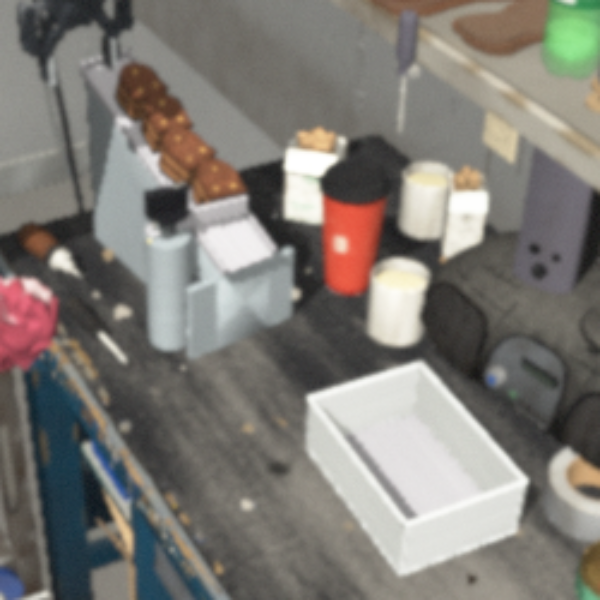

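Run:
```python
from h import *
F=np.array([.6346,-.0161,0]); ya=.12; C=np.array([[np.cos(ya),np.sin(ya),0],[-np.sin(ya),np.cos(ya),0],[0,0,1]])
for f in('t10','s10'):
    im,d,m=load(f); P=cloud(m,d); hsv=cv2.cvtColor(im,cv2.COLOR_RGB2HSV)
    Q=(P-F)@C.T
    h=Q[...,2]-(.125+.404*(Q[...,1]+.012))
    perp=h*np.cos(.384)
    mk=(perp>.036)&(perp<.056)&(abs(Q[...,0])<.06)&(Q[...,1]>.03)&(Q[...,1]<.34)&(im[...,0]>im[...,2]*1.6)
    k=Q[mk]
    for lo in np.arange(.03,.33,.02):
        s=k[(k[:,1]>lo)&(k[:,1]<lo+.02)]
        if len(s): print(f,lo.round(2),len(s),'x',np.percentile(s[:,0],[1,99]).round(3),'perp',((s[:,2]-(.125+.404*(s[:,1]+.012)))*.927).mean().round(4))
    w=P.reshape(-1,3); k=w[(w[:,0]>.5)&(w[:,0]<.8)&(w[:,1]>-.6)&(w[:,1]<-.2)&(w[:,2]>.072)&(w[:,2]<.09)]
    print('bin',len(k),cv2.minAreaRect((k[:,:2]*1000).astype(np.float32)))
im=load('s10')[0];cv2.imwrite('pics/s10d.png',cv2.resize(im[95:200,225:315][:,:,::-1],None,fx=6,fy=5,interpolation=cv2.INTER_CUBIC))
```

```text
t10 0.03 57 x [-0.019  0.03 ] perp 0.0466
t10 0.05 176 x [-0.018  0.034] perp 0.0456
t10 0.07 177 x [-0.015  0.035] perp 0.044
t10 0.09 159 x [-0.021  0.028] perp 0.0437
t10 0.11 185 x [-0.026  0.025] perp 0.0441
t10 0.13 177 x [-0.027  0.021] perp 0.0439
t10 0.15 161 x [-0.023  0.026] perp 0.0442
t10 0.17 86 x [0.004 0.03 ] perp 0.0447
t10 0.19 77 x [0.004 0.029] perp 0.0439
t10 0.21 96 x [0.001 0.026] perp 0.0442
t10 0.23 113 x [-0.     0.026] perp 0.0442
t10 0.25 79 x [-0.002  0.022] perp 0.0445
bin 623 ((671.9974365234375, -348.22412109375), (221.9191436767578, 154.01527404785156), 87.26968383789062)
s10 0.03 39 x [-0.022  0.031] perp 0.0469
s10 0.05 100 x [-0.021  0.034] perp 0.0452
s10 0.07 78 x [-0.018  0.033] perp 0.0445
s10 0.09 90 x [-0.024  0.026] perp 0.0441
s10 0.11 90 x [-0.028  0.021] perp 0.0444
s10 0.13 79 x [-0.029  0.019] perp 0.0444
s10 0.15 86 x [-0.025  0.022] perp 0.0443
s10 0.17 80 x [-0.023  0.024] perp 0.0448
s10 0.19 64 x [-0.024  0.026] perp 0.0442
s10 0.21 85 x [-0.025  0.022] perp 0.0449
s10 0.23 73 x [-0.026  0.019] perp 0.0446
s10 0.25 26 x [-0.017  0.015] perp 0.0444
bin 708 ((692.1663208007812, -343.007568359375), (247.1032257080078, 199.58853149414062), 86.19151306152344)
```

View pics/s10d.png

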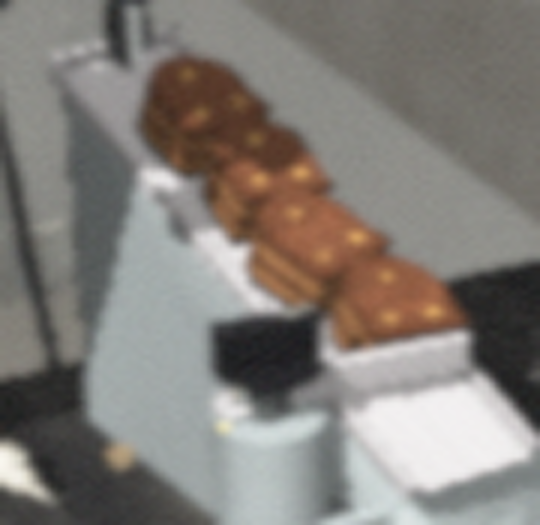

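```bash
python3 -m crank '[[[0,-0.035,0,0],[0,-0.07,0,0],[0,-0.105,0,0],[0.01,-0.14,0,0],[0.02,-0.175,0,0]]]' 0.5
python3 -m crank '[[[0.015,-0.035,0,-3],[0.03,-0.07,0,-6],[0.045,-0.105,-0.02,-9.7],[0.06,-0.14,-0.05,-9.7],[0.075,-0.175,-0.08,-9.7]]]'
python3 -m crank '[[[0.015,-0.035,-0.02,0],[0.027,-0.07,-0.05,0],[0.027,-0.1,-0.09,0],[0.027,-0.1045,-0.13,0],[0.027,-0.1045,-0.14,0]]]'
python3 -m crank '[[[0,0,0,0],[0,0,0,0],[0,0,0,0]]]'
python3 - <<'E'
from h import *
o=get_obs();y=R.from_rotvec(o['tool_rot']).as_matrix()[:,1];print(o['tool_pos'],o['opening'], np.degrees(np.arctan2(y[1],y[0])))
im,d,m=snap('wrist','w11'); P=cloud(m,d); w=P.reshape(-1,3)
k=w[(w[:,0]>.5)&(w[:,0]<.8)&(w[:,1]>-.6)&(w[:,1]<-.2)&(w[:,2]>.074)&(w[:,2]<.09)]
print(len(k),k.min(0),k.max(0))
E
```

```text
t: 25.52
tool_pos: [0.5006, -0.0661, 0.3538]
tool_rot: [1.118, 1.265, -1.116]
contact_force: [0.5, 0.6, -0.2]
opening: 0.0427
t: 25.93
tool_pos: [0.5721, -0.2309, 0.2826]
tool_rot: [1.243, 1.185, -1.241]
contact_force: [0.7, 1.1, -0.2]
opening: 0.0426
t: 26.35
tool_pos: [0.5961, -0.3345, 0.1367]
tool_rot: [1.244, 1.193, -1.246]
contact_force: [0.7, 0.6, -1.0]
opening: 0.0428
t: 26.6
tool_pos: [0.5991, -0.3336, 0.145]
tool_rot: [1.242, 1.185, -1.241]
contact_force: [0.3, 0.3, 1.0]
opening: 0.0428
[ 0.59905324 -0.3336375   0.14497106] 0.042818460945594834 -2.562574317122677
9476 [ 0.58840752 -0.46046701  0.07400057] [ 0.75111864 -0.2324539   0.08467301]
```

View pics/w11.png

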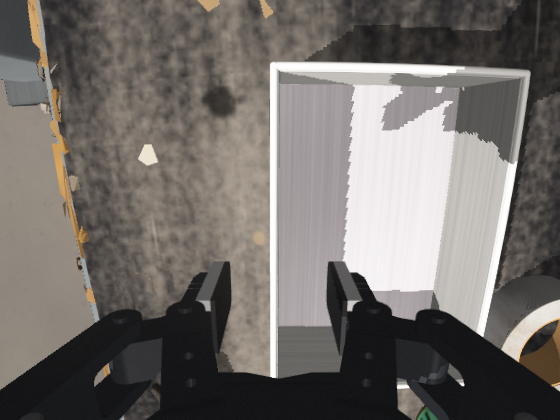

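```bash
python3 -m crank '[[[0,-0.01,-0.03,0],[0,-0.01,-0.055,0],[0,-0.01,-0.075,0],[0,-0.01,-0.087,0],[0,-0.01,-0.087,0]]]'
python3 -m crank '[[[0,0,0,0],[0,0,0,0],[0,0,0,0],[0,0,0,0],[0,0,0,0]]]' 0 80
python3 -m crank '[[[0,0,0,0],[0,0,0,0]]]'
python3 - <<'E'
from h import *
o=get_obs();y=R.from_rotvec(o['tool_rot']).as_matrix()[:,1];print(o['tool_pos'],o['opening'], np.degrees(np.arctan2(y[1],y[0])))
im,d,m=snap('top','t12'); P=cloud(m,d); w=P.reshape(-1,3)
k=w[(w[:,0]>.5)&(w[:,0]<.8)&(w[:,1]>-.6)&(w[:,1]<-.2)&(w[:,2]>.074)&(w[:,2]<.084)]
print(cv2.minAreaRect((k[:,:2]*1000).astype(np.float32)))
E
```

```text
t: 27.07
tool_pos: [0.5972, -0.3426, 0.0547]
tool_rot: [1.242, 1.19, -1.243]
contact_force: [0.1, 0.0, -0.2]
opening: 0.043
t: 27.48
tool_pos: [0.5981, -0.3446, 0.0589]
tool_rot: [1.242, 1.185, -1.243]
contact_force: [-4.5, 1.0, 5.7]
opening: 0.0021
t: 27.65
tool_pos: [0.5981, -0.3446, 0.0589]
tool_rot: [1.242, 1.185, -1.243]
contact_force: [-4.1, 0.9, 6.2]
opening: 0.0022
[ 0.59807974 -0.34455417  0.0589167 ] 0.0022298841430878403 -2.6132491676377705
((674.1253051757812, -348.099609375), (220.73062133789062, 153.71116638183594), 87.51129150390625)
```

```bash
python3 -m crank '[[[-0.002,0.012,0.0005,1],[-0.005,0.03,0.0005,2],[-0.008,0.05,0.0005,4],[-0.011,0.07,0.0005,6],[-0.014,0.09,0.0005,7.5]]]'
python3 -m crank '[[[-0.002,0.02,0,1],[-0.004,0.04,0,2],[-0.006,0.06,0,2],[-0.008,0.08,0,2],[-0.008,0.09,0,2]]]'
python3 -m crank '[[[0,0,0,0],[0,0,0,0]]]'
python3 - <<'E'
from h import *
o=get_obs();y=R.from_rotvec(o['tool_rot']).as_matrix()[:,1];print(o['tool_pos'],o['opening'], np.degrees(np.arctan2(y[1],y[0])))
im,d,m=snap('top','t13'); P=cloud(m,d); w=P.reshape(-1,3)
k=w[(w[:,0]>.5)&(w[:,0]<.8)&(w[:,1]>-.5)&(w[:,1]<0.03)&(w[:,2]>.074)&(w[:,2]<.084)]
print(cv2.minAreaRect((k[:,:2]*1000).astype(np.float32)))
cv2.imwrite('pics/t13c.png',cv2.resize(im[130:280,80:440][:,:,::-1],None,fx=2.2,fy=2.2,interpolation=cv2.INTER_CUBIC))
E
```

```text
t: 28.12
tool_pos: [0.5851, -0.2552, 0.0589]
tool_rot: [1.145, 1.241, -1.145]
contact_force: [1.5, -5.0, 0.8]
opening: 0.0022
t: 28.53
tool_pos: [0.577, -0.1639, 0.0589]
tool_rot: [1.119, 1.258, -1.119]
contact_force: [-0.3, -7.1, 2.1]
opening: 0.0021
t: 28.7
tool_pos: [0.5771, -0.1625, 0.0589]
tool_rot: [1.123, 1.263, -1.117]
contact_force: [-2.8, 6.9, 8.9]
opening: 0.0024
[ 0.57708756 -0.16247619  0.05888991] 0.0024316125347355073 6.895505906945419
((673.6863403320312, -109.78651428222656), (266.7715148925781, 308.7433166503906), 6.126102924346924)
```

View pics/t13c.png

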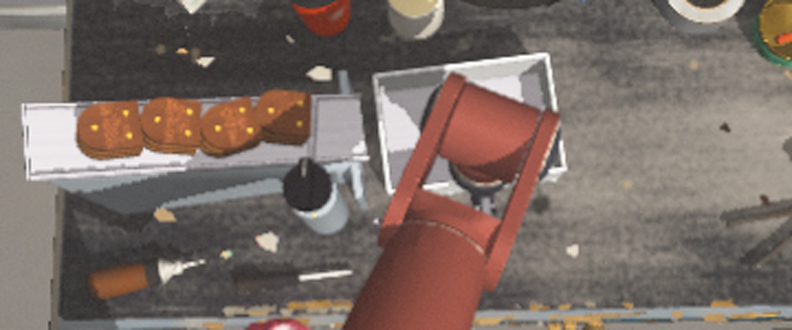

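Run:
```python
from h import *
im,d,m=snap('scene','s13')
cv2.imwrite('pics/s13c.png',cv2.resize(im[100:300,200:420][:,:,::-1],None,fx=3.4,fy=3,interpolation=cv2.INTER_CUBIC))
im,d,m=load('t13');cv2.imwrite('pics/t13d.png',cv2.resize(im[150:240,220:340][:,:,::-1],None,fx=6,fy=6,interpolation=cv2.INTER_CUBIC))
```

```text
(no output)
```

View pics/s13c.png

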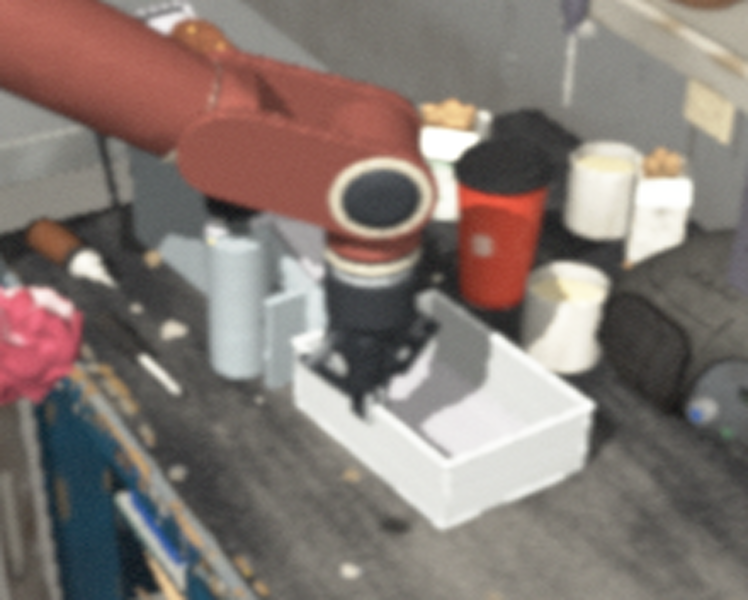

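View pics/t13d.png

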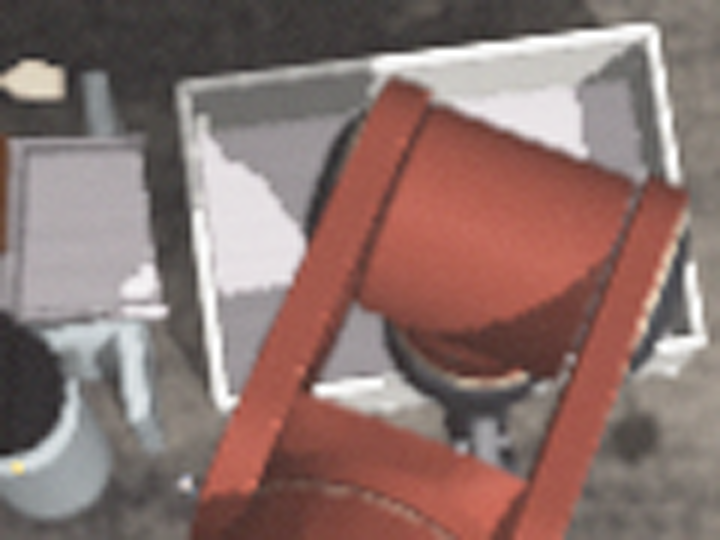

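Run:
```python
from h import *
im,d,m=load('t13')
g=lambda x,y,z:onz(m,220+x/6,150+y/6,z)
a,b,c=g(178,85,.08),g(217,410,.08),g(655,26,.08)
print(a,b,c,np.linalg.norm(a-b),np.linalg.norm(a-c),'yaw end',np.degrees(np.arctan2(*(a-b)[[1,0]])),'yaw long',np.degrees(np.arctan2(*(a-c)[[1,0]]))-90,'center',(b+c)/2)
p,q=g(108,74,.109),g(160,450,.109); print('plate',p,q,np.linalg.norm(p-q),np.degrees(np.arctan2(*(p-q)[[1,0]])))
p,q=g(145,135,.13),g(163,318,.13); print('lip',p,q,np.linalg.norm(p-q),np.degrees(np.arctan2(*(p-q)[[1,0]])))
```

```text
[ 0.71198138 -0.03752149  0.08      ] [ 0.56059859 -0.05391742  0.08      ] [ 0.73629169 -0.25761896  0.08      ] 0.1522680976759002 0.22143596854772912 yaw end 6.181484493999841 yaw long 6.302913239992222 center [ 0.64844514 -0.15576819  0.08      ]
plate [ 0.70917168 -0.00787153  0.109     ] [ 0.53870496 -0.03011056  0.109     ] 0.17191124697167995 7.432810096239498
lip [ 0.67503882 -0.02572116  0.13      ] [ 0.59324851 -0.03307969  0.13      ] 0.08212065331339855 5.140959019555342
```

```bash
python3 -m crank '[[[0,0.01,0,0.5],[-0.001,0.02,0,0.5],[-0.001,0.025,0,0.5],[-0.001,0.025,0,0.5]]]'
python3 -m crank '[[[0,0.002,0,0],[0,0.002,0,0]]]'
python3 -m crank '[[[0,0.002,0,0],[0,0.002,0,0]]]'
```

```text
t: 29.13
tool_pos: [0.5766, -0.14, 0.0589]
tool_rot: [1.114, 1.262, -1.112]
contact_force: [0.1, -3.0, 5.0]
opening: 0.0019
t: 29.3
tool_pos: [0.5767, -0.1391, 0.0589]
tool_rot: [1.113, 1.261, -1.113]
contact_force: [0.2, -5.7, 5.2]
opening: 0.0022
t: 29.47
tool_pos: [0.5767, -0.1374, 0.0589]
tool_rot: [1.113, 1.261, -1.114]
contact_force: [1.8, -6.8, 4.0]
opening: 0.0023
```

```bash
python3 -m crank '[[[0,0.002,0,0],[0,0.002,0,0]]]'
python3 -m crank '[[[0,0.0015,0,0],[0,0.0015,0,0]]]'
python3 -m crank '[[[0,0.0015,0,0],[0,0.0015,0,0]]]'
```

```text
t: 29.63
tool_pos: [0.5767, -0.1355, 0.0589]
tool_rot: [1.113, 1.26, -1.114]
contact_force: [0.4, -7.0, 5.6]
opening: 0.0026
t: 29.8
tool_pos: [0.5767, -0.1341, 0.0589]
tool_rot: [1.113, 1.26, -1.114]
contact_force: [-0.1, -8.0, 4.9]
opening: 0.0019
t: 29.97
tool_pos: [0.5767, -0.1326, 0.0589]
tool_rot: [1.113, 1.26, -1.114]
contact_force: [0.1, -8.0, 4.9]
opening: 0.0021
```

```bash
python3 -m crank '[[[0,0.0015,0,0],[0,0.0015,0,0]]]'
python3 -m crank '[[[0,0.0015,0,0],[0,0.0015,0,0]]]'
python3 - <<'E'
from h import *
im,d,m=snap('top','t14')
cv2.imwrite('pics/t14d.png',cv2.resize(im[150:240,220:340][:,:,::-1],None,fx=6,fy=6,interpolation=cv2.INTER_CUBIC))
E
```

```text
t: 30.13
tool_pos: [0.5769, -0.1326, 0.0589]
tool_rot: [1.111, 1.258, -1.115]
contact_force: [0.0, -13.5, 3.3]
opening: 0.002
t: 30.3
tool_pos: [0.5772, -0.1325, 0.0589]
tool_rot: [1.109, 1.255, -1.115]
contact_force: [2.0, -18.6, 2.5]
opening: 0.0023
```

View pics/t14d.png

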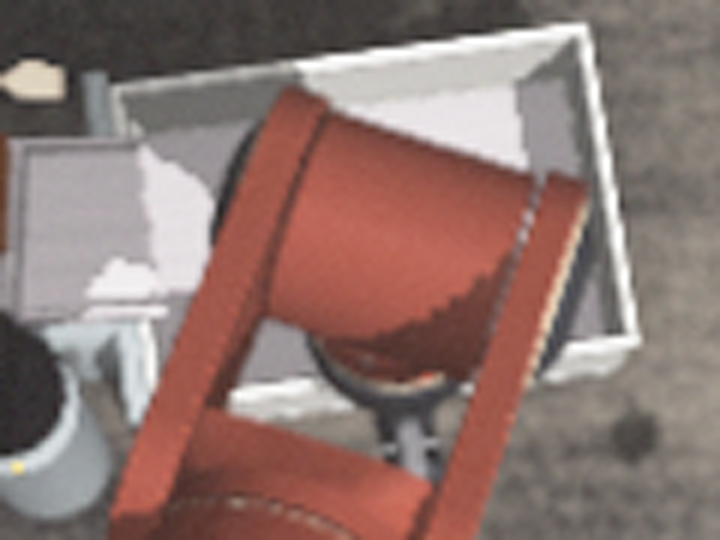

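```bash
python3 -m crank '[[[0,-0.0015,0,0],[0,-0.0015,0,0]]]'
python3 -m crank '[[[0,0,0,0],[0,0,0,0],[0,0,0,0],[0,0,0,0],[0,0,0,0]]]' 0.5
python3 -m crank '[[[0,0,0.02,0],[0,0,0.06,0],[0,0,0.1,0],[0,0,0.14,0],[0,0,0.18,0]]]'
python3 -m crank '[[[-0.02,0,0.04,7],[-0.04,0,0.08,14],[-0.06,0,0.08,21],[-0.08,0,0.08,28],[-0.1,0.02,0.08,35]]]'
python3 -m crank '[[[-0.02,0.02,0,7],[-0.02,0.04,0,14],[-0.02,0.06,0,21],[-0.02,0.06,0,28],[-0.02,0.06,0,35]]]'
python3 - <<'E'
from h import *
o=get_obs();y=R.from_rotvec(o['tool_rot']).as_matrix()[:,1];print(o['tool_pos'],o['opening'], np.degrees(np.arctan2(y[1],y[0])))
im,d,m=snap('top','t15')
cv2.imwrite('pics/t15d.png',cv2.resize(im[150:240,210:340][:,:,::-1],None,fx=6,fy=6,interpolation=cv2.INTER_CUBIC))
im,d,m=snap('scene','s15')
cv2.imwrite('pics/s15c.png',cv2.resize(im[100:300,200:420][:,:,::-1],None,fx=3.4,fy=3,interpolation=cv2.INTER_CUBIC))
E
```

```text
t: 30.52
tool_pos: [0.5772, -0.1325, 0.0589]
tool_rot: [1.112, 1.258, -1.114]
contact_force: [1.9, -12.0, 1.9]
opening: 0.002
t: 30.93
tool_pos: [0.5744, -0.1276, 0.056]
tool_rot: [1.113, 1.269, -1.113]
contact_force: [1.4, 0.1, -0.9]
opening: 0.0426
t: 31.35
tool_pos: [0.5743, -0.1275, 0.2379]
tool_rot: [1.113, 1.269, -1.113]
contact_force: [0.4, -0.3, -0.5]
opening: 0.043
t: 31.77
tool_pos: [0.4741, -0.1095, 0.3177]
tool_rot: [0.645, 1.47, -0.647]
contact_force: [-0.0, 0.4, -0.7]
opening: 0.0429
t: 32.18
tool_pos: [0.4544, -0.0468, 0.3163]
tool_rot: [0.166, 1.564, -0.166]
contact_force: [-0.2, -0.3, -0.9]
opening: 0.0428
[ 0.45439381 -0.04676489  0.31630583] 0.04280244947974064 77.89802300029876
```

View pics/t15d.png

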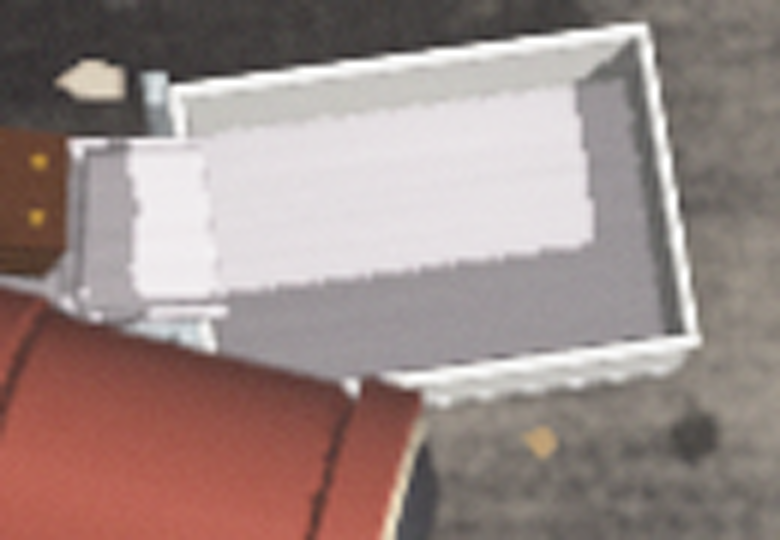

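View pics/s15c.png

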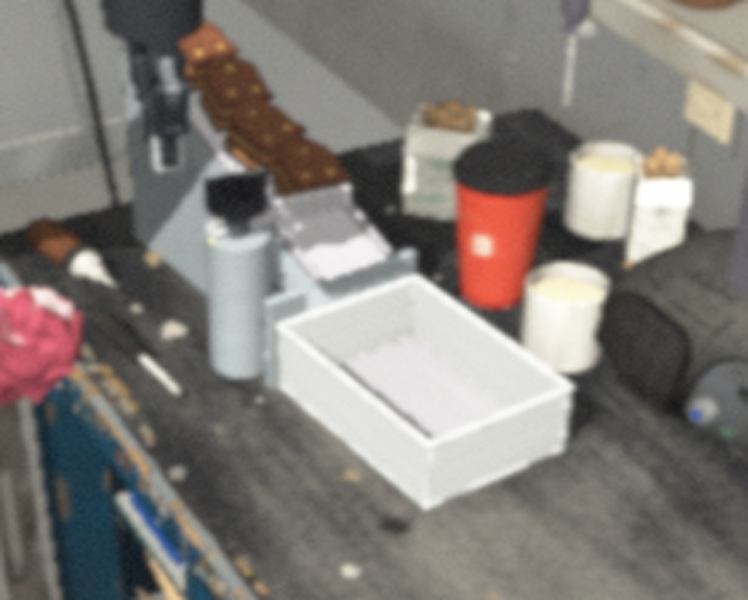

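Run:
```python
from h import *
F=np.array([.6346,-.0161,0]); ya=.12; C=np.array([[np.cos(ya),np.sin(ya),0],[-np.sin(ya),np.cos(ya),0],[0,0,1]])
im,d,m=load('t15')
g=lambda x,y,z:onz(m,210+x/6,150+y/6,z)
a,b,c=g(174,90,.08),g(698,342,.08),g(645,27,.08)
print(a,b,c,np.linalg.norm(b-c),np.linalg.norm(a-c),'yaw end',np.degrees(np.arctan2(*(c-b)[[1,0]])),'yaw long',np.degrees(np.arctan2(*(a-c)[[1,0]]))-90,'ctr',C@((a+b)/2-F))
im,d,m=load('s15'); P=cloud(m,d); w=P.reshape(-1,3); k=w[(w[:,0]>.53)&(w[:,0]<.78)&(w[:,1]>-.35)&(w[:,1]<0.03)&(w[:,2]>.076)&(w[:,2]<.084)]
r=cv2.minAreaRect((k[:,:2]*1000).astype(np.float32));print(r)
im,d,m=load('t15'); P=cloud(m,d); w=P.reshape(-1,3); k=w[(w[:,0]>.53)&(w[:,0]<.78)&(w[:,1]>-.35)&(w[:,1]<-0.06)&(w[:,2]>.076)&(w[:,2]<.084)]
r=cv2.minAreaRect((k[:,:2]*1000).astype(np.float32));print(r); k=k[(k[:,1]<-.2)];print(k[:,0].min(),k[:,0].max(),k[:,1].min())
```

```text
[ 0.71008924 -0.0081728   0.08      ] [ 0.58827766 -0.24414781  0.08      ] [ 0.73640578 -0.22534349  0.08      ] 0.14931692159334295 0.21875938237974646 yaw end 7.234789019629329 yaw long 6.909360367139925 ctr [ 0.00130301 -0.11101464  0.08      ]
((637.2490844726562, -108.98236083984375), (179.40664672851562, 266.3883972167969), 6.8545708656311035)
((655.2144165039062, -152.935791015625), (153.53097534179688, 167.3058319091797), 7.344565391540527)
0.5855720981351046 0.7393131791115406 -0.24318219620758547
```

```bash
python3 -m crank '[[[0.02,0.015,0,6],[0.04,0.03,0,12],[0.06,0.045,0,19],[0.08,0.06,0,19],[0.099,0.076,0,19]]]' 0.6
python3 -m crank '[[[0,0,0,0],[0,0,0,0],[0,0,0,0]]]'
python3 - <<'E'
from h import *
o=get_obs();y=R.from_rotvec(o['tool_rot']).as_matrix()[:,1];print(o['tool_pos'],o['opening'], np.degrees(np.arctan2(y[1],y[0])))
im,d,m=snap('wrist','w16'); P=cloud(m,d); w=P.reshape(-1,3)
k=w[(w[:,0]>.5)&(w[:,0]<.62)&(abs(w[:,1]-.03)<.05)&(w[:,2]>.218)&(w[:,2]<.24)]
print(len(k),k[:,2].mean(),cv2.minAreaRect((k[:,:2]*1000).astype(np.float32)))
E
```

```text
t: 32.7
tool_pos: [0.5546, 0.0286, 0.316]
tool_rot: [-0.085, 1.57, 0.085]
contact_force: [1.1, -0.3, 0.2]
opening: 0.0515
t: 32.95
tool_pos: [0.5533, 0.0276, 0.316]
tool_rot: [-0.087, 1.57, 0.086]
contact_force: [-0.4, -0.1, 0.5]
opening: 0.0515
[0.55331377 0.02760158 0.31602376] 0.05148191878724905 96.30618288674981
1568 0.22756996097179755 ((573.5431518554688, 42.74443817138672), (103.16796875, 36.91208267211914), 26.852249145507812)
```

View pics/w16.png

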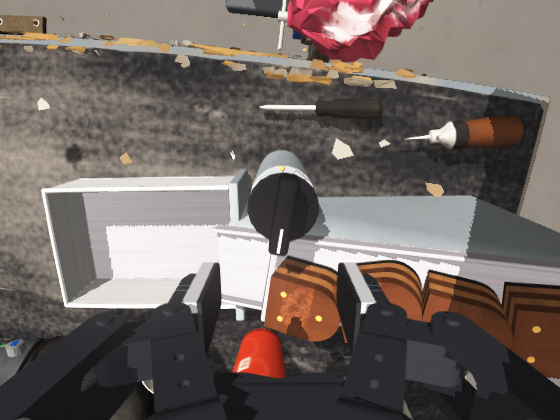

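```bash
python3 -m crank '[[[0,0.002,-0.03,0.5],[0,0.002,-0.06,0.5],[0,0.002,-0.09,0.5],[0,0.002,-0.107,0.5],[0,0.002,-0.107,0.5]]]' 0.6
python3 -m crank '[[[0,0,0,0],[0,0,0,0]]]'
```

```text
t: 33.42
tool_pos: [0.5502, 0.0293, 0.2041]
tool_rot: [-0.092, 1.578, 0.094]
contact_force: [-0.4, 0.1, -1.2]
opening: 0.0514
t: 33.58
tool_pos: [0.5544, 0.0294, 0.2115]
tool_rot: [-0.094, 1.566, 0.093]
contact_force: [0.4, -0.2, 0.7]
opening: 0.0511
```

```bash
python3 -m crank '[[[0,0,-0.003,0],[0,0,-0.003,0],[0,0,-0.003,0],[0,0,-0.003,0],[0,0,-0.003,0]]]' 0 70
python3 -m crank '[[[0,0,0,0],[0,0,0,0]]]'
```

```text
t: 34.0
tool_pos: [0.5535, 0.0305, 0.2081]
tool_rot: [-0.094, 1.569, 0.096]
contact_force: [-5.1, 2.0, 7.0]
opening: 0.0123
t: 34.17
tool_pos: [0.5535, 0.0306, 0.208]
tool_rot: [-0.094, 1.569, 0.096]
contact_force: [-4.7, 2.0, 5.7]
opening: 0.0124
```

```bash
python3 -m crank '[[[0,0,0.004,0],[0,0,0.008,0],[0,0,0.012,0],[0,0,0.014,0],[0,0,0.014,0]]]'
python3 -m crank '[[[0,0,0,0],[0,0,0,0]]]'
```

```text
t: 34.58
tool_pos: [0.5533, 0.0304, 0.2203]
tool_rot: [-0.094, 1.57, 0.096]
contact_force: [-0.4, 3.7, -3.8]
opening: 0.0124
t: 34.75
tool_pos: [0.5533, 0.0303, 0.2203]
tool_rot: [-0.094, 1.57, 0.096]
contact_force: [-2.2, 5.1, -3.3]
opening: 0.0126
```

```bash
python3 -m crank '[[[0,0,0.001,0],[0,0,0.001,-4],[0,0,0.001,-9],[0,0,0.001,-14]]]'
python3 -c "
from h import *
o=get_obs();y=R.from_rotvec(o['tool_rot']).as_matrix()[:,1];print(o['tool_pos'],o['wrist_torque'], np.degrees(np.arctan2(y[1],y[0])))"
```

```text
t: 35.08
tool_pos: [0.5528, 0.03, 0.221]
tool_rot: [0.1, 1.571, -0.1]
contact_force: [-3.7, 3.0, -4.2]
opening: 0.0124
[0.55278702 0.03003918 0.22104822] [0.65088436 0.71367861 0.124812  ] 82.69898967266344
```

```bash
python3 -m crank '[[[0,0,0,-6],[0,0,0,-12],[0,0,0,-18],[0,0,0,-24],[0,0,0,-30]]]'
python3 -m crank '[[[0,0,0,-6],[0,0,0,-12],[0,0,0,-18],[0,0,0,-24],[0,0,0,-30]]]'
python3 -m crank '[[[0,0,0,-3],[0,0,0,-6],[0,0,0,-6]]]'
python3 -c "
from h import *
o=get_obs();y=R.from_rotvec(o['tool_rot']).as_matrix()[:,1];print(o['tool_pos'],o['wrist_torque'], np.degrees(np.arctan2(y[1],y[0])))
snap('scene','s17');im=load('s17')[0]
cv2.imwrite('pics/s17c.png',cv2.resize(im[100:300,200:420][:,:,::-1],None,fx=3.4,fy=3,interpolation=cv2.INTER_CUBIC))"
```

```text
t: 35.5
tool_pos: [0.5525, 0.0294, 0.2211]
tool_rot: [0.509, 1.513, -0.513]
contact_force: [-5.6, 2.1, -2.6]
opening: 0.0124
t: 35.92
tool_pos: [0.5519, 0.0291, 0.221]
tool_rot: [0.91, 1.374, -0.918]
contact_force: [-6.9, 0.5, -0.7]
opening: 0.0123
t: 36.17
tool_pos: [0.5517, 0.0291, 0.221]
tool_rot: [0.986, 1.338, -0.995]
contact_force: [-7.1, 1.4, -1.7]
opening: 0.0127
[0.55171307 0.02905765 0.2210302 ] [0.22049769 1.54497215 0.05118016] 16.83628719188355
```

View pics/s17c.png

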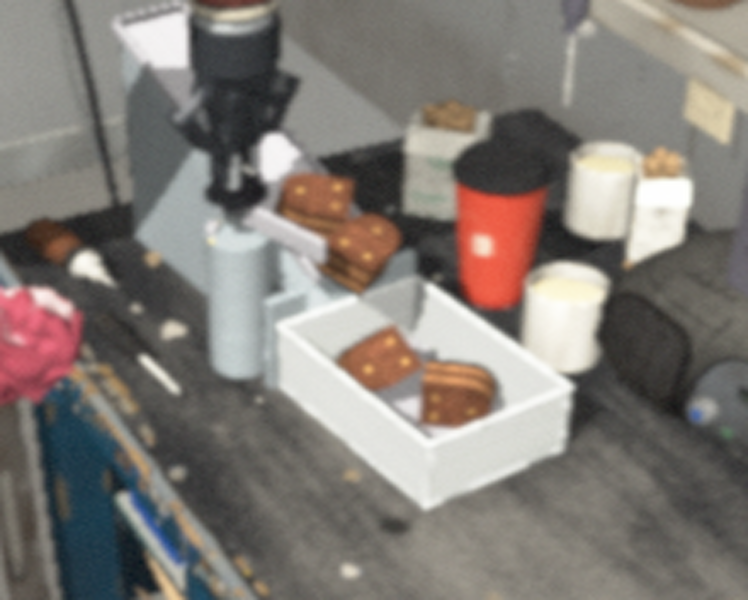

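```bash
python3 -m crank '[[[0,0,-0.004,-1],[0,0,-0.008,-1],[0,0,-0.012,-1],[0,0,-0.0135,-1],[0,0,-0.0135,-1]]]'
python3 -m crank '[[[0,0,0,0],[0,0,0,0]]]'
python3 -c "
from h import *
o=get_obs();y=R.from_rotvec(o['tool_rot']).as_matrix()[:,1];print(o['tool_pos'],o['wrist_torque'], np.degrees(np.arctan2(y[1],y[0])))
snap('scene','s18');im=load('s18')[0]
cv2.imwrite('pics/s18c.png',cv2.resize(im[100:300,200:420][:,:,::-1],None,fx=3.4,fy=3,interpolation=cv2.INTER_CUBIC))"
```

```text
t: 36.63
tool_pos: [0.5518, 0.029, 0.2082]
tool_rot: [0.997, 1.332, -1.006]
contact_force: [-9.6, 0.7, 2.0]
opening: 0.0123
t: 36.8
tool_pos: [0.5518, 0.0291, 0.2082]
tool_rot: [0.997, 1.332, -1.006]
contact_force: [-9.2, 0.2, 0.6]
opening: 0.0127
[0.55177366 0.02907039 0.2081514 ] [0.25667091 1.78104699 0.322911  ] 15.98305886407927
```

View pics/s18c.png

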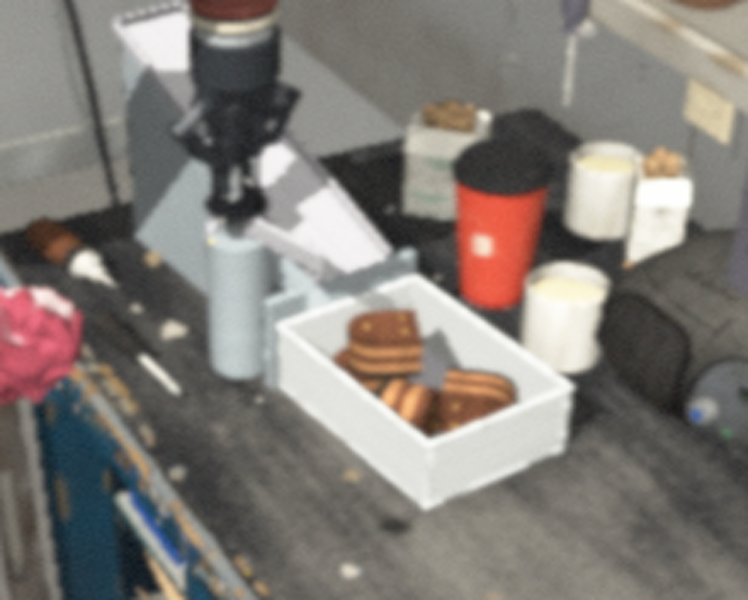

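```bash
python3 -m crank '[[[0,0,-0.001,0],[0,0,-0.002,0],[0,0,-0.002,0],[0,0,-0.002,0]]]'
python3 - <<'E'
from h import *
o=get_obs();y=R.from_rotvec(o['tool_rot']).as_matrix()[:,1];print(o['tool_pos'],o['wrist_torque'], np.degrees(np.arctan2(y[1],y[0])))
F=np.array([.6346,-.0161,0]); ya=.12; C=np.array([[np.cos(ya),np.sin(ya),0],[-np.sin(ya),np.cos(ya),0],[0,0,1]])
for n in('top','scene'):
    im,d,m=snap(n,n+'19'); Q=(cloud(m,d)-F)@C.T
    mk=(abs(Q[...,0])<.069)&(Q[...,1]<-.01)&(Q[...,1]>-.212)&(Q[...,2]>.015)&(Q[...,2]<.2)&(im[...,0]>im[...,2]*1.5)
    k=Q[mk]; print(n,len(k),np.percentile(k[:,2],[5,50,90,99,100]).round(3)); t=k[k[:,2]>.07]; print(t.min(0),t.max(0),t.mean(0)) if len(t) else 0
im=load('top19')[0];cv2.imwrite('pics/t19d.png',cv2.resize(im[140:240,200:340][:,:,::-1],None,fx=5.5,fy=5.5,interpolation=cv2.INTER_CUBIC))
E
```

```text
t: 37.18
tool_pos: [0.552, 0.0291, 0.2081]
tool_rot: [0.997, 1.331, -1.006]
contact_force: [-12.3, 0.0, 7.6]
opening: 0.0125
[0.5519593  0.02905088 0.20809187] [0.26081607 2.4497999  0.310232  ] 15.983633492723083
top 1096 [0.041 0.062 0.096 0.099 0.103]
[-0.03801664 -0.14782599  0.07012622] [ 0.02651423 -0.0415104   0.1029221 ] [-0.00848397 -0.06998517  0.09374545]
scene 958 [0.031 0.06  0.094 0.098 0.101]
[-0.0424483  -0.1462297   0.07031387] [ 0.02530788 -0.0438877   0.10074576] [-0.01338654 -0.08037412  0.08885786]
```

View pics/t19d.png

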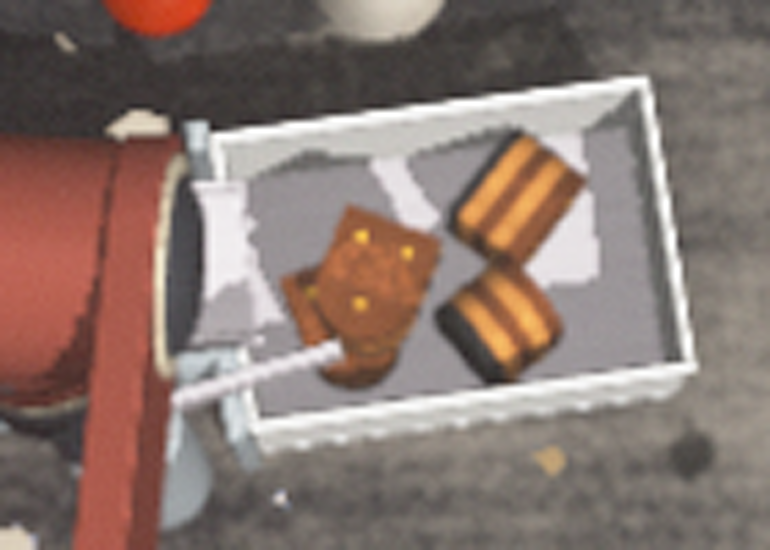

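```bash
python3 -m crank '[[[0,0,0.004,0],[0,0,0.008,0],[0,0,0.012,0],[0,0,0.016,0],[0,0,0.016,0]]]'
python3 -m crank '[[[0,0,0.001,0],[0,0,0.001,4],[0,0,0.001,9],[0,0,0.001,14]]]'
python3 -c "
from h import *
o=get_obs();y=R.from_rotvec(o['tool_rot']).as_matrix()[:,1];print(o['tool_pos'],o['wrist_torque'], np.degrees(np.arctan2(y[1],y[0])))"
```

```text
t: 37.7
tool_pos: [0.5518, 0.0291, 0.2217]
tool_rot: [0.997, 1.332, -1.006]
contact_force: [-7.6, -0.4, -1.2]
opening: 0.0123
t: 38.03
tool_pos: [0.552, 0.0291, 0.2222]
tool_rot: [0.811, 1.417, -0.817]
contact_force: [-6.7, 1.9, -3.1]
opening: 0.0125
[0.55199921 0.02912847 0.2221638 ] [ 0.26348856  1.18847354 -0.05560653] 30.142541980472007
```

Jaw at 30.1°; shut is ≈96.9°: 66.7 more.

```bash
python3 -m crank '[[[0,0,0,6],[0,0,0,12],[0,0,0,18],[0,0,0,24],[0,0,0,30]]]'
python3 -m crank '[[[0,0,0,6],[0,0,0,12],[0,0,0,18],[0,0,0,24],[0,0,0,30]]]'
python3 -m crank '[[[0,0,0,3],[0,0,0,6],[0,0,0,7],[0,0,0,7]]]'
python3 -c "
from h import *
o=get_obs();y=R.from_rotvec(o['tool_rot']).as_matrix()[:,1];print(o['tool_pos'],o['wrist_torque'], np.degrees(np.arctan2(y[1],y[0])))"
```

```text
t: 38.45
tool_pos: [0.5525, 0.0296, 0.2222]
tool_rot: [0.406, 1.535, -0.409]
contact_force: [-4.4, 2.5, -4.1]
opening: 0.0126
t: 38.87
tool_pos: [0.5528, 0.0302, 0.2222]
tool_rot: [-0.002, 1.574, 0.003]
contact_force: [-2.2, 3.6, -4.0]
opening: 0.0127
t: 39.2
tool_pos: [0.5528, 0.0304, 0.2222]
tool_rot: [-0.095, 1.571, 0.097]
contact_force: [-3.6, 5.0, -4.5]
opening: 0.0127
[0.55280513 0.03039185 0.22218694] [ 9.45472980e-01  6.41311177e-01 -6.52531162e-04] 96.9763821874958
```

```bash
python3 -m crank '[[[0,0,-0.004,0],[0,0,-0.008,0],[0,0,-0.012,0],[0,0,-0.015,0],[0,0,-0.0165,0]]]'
python3 -m crank '[[[0,0,0,0],[0,0,0,0]]]'
```

```text
t: 39.62
tool_pos: [0.5531, 0.0304, 0.2081]
tool_rot: [-0.095, 1.57, 0.096]
contact_force: [-9.2, 4.6, 8.3]
opening: 0.0123
t: 39.78
tool_pos: [0.553, 0.0304, 0.2081]
tool_rot: [-0.095, 1.571, 0.096]
contact_force: [-6.7, 5.0, 3.7]
opening: 0.0124
```

```bash
python3 -m crank '[[[0,0,0.001,0],[0,0,0.001,0],[0,0,0.001,0],[0,0,0.001,0],[0,0,0.001,0]]]' 0.6
python3 -m crank '[[[0,0,0.02,0],[0,0,0.05,0],[0,0,0.09,0],[0,0,0.12,0]]]'
python3 -m crank '[[[-0.03,0,0,0],[-0.06,0,0,0],[-0.09,0,0,0],[-0.12,0.03,0,0],[-0.12,0.07,0,0]]]'
python3 -m crank '[[[0,0,0,0],[0,0,0,0],[0,0,0,0]]]'
python3 - <<'E'
from h import *
F=np.array([.6346,-.0161,0]); ya=.12; C=np.array([[np.cos(ya),np.sin(ya),0],[-np.sin(ya),np.cos(ya),0],[0,0,1]])
for n in('top','scene'):
    im,d,m=snap(n,n+'20'); P=cloud(m,d);Q=(P-F)@C.T
    mk=(abs(Q[...,0])<.075)&(Q[...,1]<-.0)&(Q[...,1]>-.22)&(Q[...,2]>.015)&(Q[...,2]<.2)&(im[...,0]>im[...,2]*1.5)
    k=Q[mk]; print(n,len(k),np.percentile(k[:,2],[5,50,90,99,100]).round(3),k.min(0),k.max(0))
    w=P.reshape(-1,3);k=w[(w[:,0]>.5)&(w[:,0]<.62)&(abs(w[:,1]-.03)<.045)&(w[:,2]>.217)&(w[:,2]<.25)]
    print('knob',k[:,2].mean(),cv2.minAreaRect((k[:,:2]*1000).astype(np.float32)))
im=load('top20')[0];cv2.imwrite('pics/t20d.png',cv2.resize(im[140:270,80:340][:,:,::-1],None,fx=3,fy=3,interpolation=cv2.INTER_CUBIC))
im=load('scene20')[0];cv2.imwrite('pics/s20c.png',cv2.resize(im[100:300,200:420][:,:,::-1],None,fx=3.4,fy=3,interpolation=cv2.INTER_CUBIC))
E
```

```text
t: 40.2
tool_pos: [0.5542, 0.0295, 0.2079]
tool_rot: [-0.095, 1.567, 0.094]
contact_force: [-0.3, 0.7, 0.5]
opening: 0.0513
t: 40.53
tool_pos: [0.554, 0.0296, 0.33]
tool_rot: [-0.095, 1.567, 0.094]
contact_force: [1.7, 0.2, 1.8]
opening: 0.0513
t: 40.95
tool_pos: [0.4308, 0.0985, 0.3278]
tool_rot: [-0.091, 1.567, 0.089]
contact_force: [1.6, 0.2, 0.0]
opening: 0.0513
t: 41.2
tool_pos: [0.4339, 0.0997, 0.3275]
tool_rot: [-0.096, 1.568, 0.094]
contact_force: [0.2, -0.4, -0.1]
opening: 0.051
top 1124 [0.04  0.061 0.096 0.099 0.1  ] [-0.05550234 -0.18193761  0.01642226] [ 0.06360186 -0.02348458  0.10009888]
knob 0.22676241635339572 ((553.2640991210938, 29.4183349609375), (56.061424255371094, 13.585875511169434), 6.7016777992248535)
scene 958 [0.032 0.06  0.094 0.098 0.101] [-0.04915251 -0.181335    0.01547651] [ 0.06711471 -0.03811594  0.10074415]
knob 0.2239085553362932 ((552.8872680664062, 27.446155548095703), (57.39057540893555, 18.553184509277344), 7.533106327056885)
```

View pics/t20d.png

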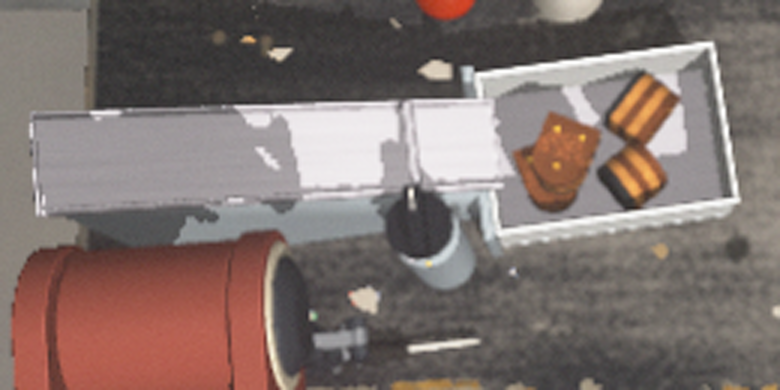

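View pics/s20c.png

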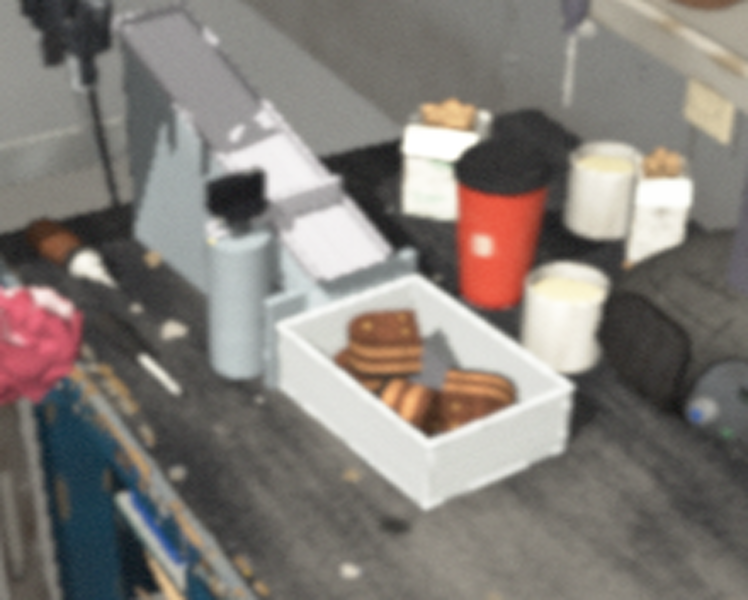

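All four blocks are in the bin, the gate is shut, the knob is at its starting height of 0.2267 m and yaw of 6.7°, and the arm is clear.

```bash
python3 -c "
from station import *
print(finish_job())"
```

```text
the job is handed in; nothing more can be done
None
```

I loaded all four heel blocks behind the shut gate and pushed the bin flush against the chute. I then opened the gate so the blocks slid into the bin, and shut it again with the knob pushed home. The job was handed in at about t = 41 s of the 210 s allowed; no verdict was reported.

**Before opening:** the bin measured centred within about 1 mm in the top image, with its centre about 111 mm from the face. It was square to about 0.4° and in firm contact with the chute.

**Last checks:**
- **Blocks:** all four are inside the bin and the chute is empty. One lies flat on top of another, with its top at about 0.10 m, so its centre is at about 0.073 m. That is 0.033 m in the bin's frame, against a limit of 0.045.
- **Knob:** home again, with the top camera giving the same height (0.227 m) and bar angle (about 6.7°) as at the start. The scene camera read the knob about 3 mm lower (0.224 m) than the top camera.
- **Bin and bystanders:** the bin stands upright. The screwdriver and awl look unmoved in the pictures, but I did not measure them.

**Out of the ordinary:**
- The bin had been knocked a few centimetres aside while I was loading, so I measured it again before gripping it.
- The fourth block was gripped about 10 mm higher than planned. I allowed for that when placing it, and it settled flat in the chute.

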